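# Weigh a wound bobbin, then roll it to the line

## Robot

A 6-joint arm with a two-finger parallel gripper is mounted at the origin on the work surface. World frame = base frame: x ahead of the robot, y to its left, z up, the work surface at z = 0. Lengths are in mm, angles in rad, forces in N, time in s.
With the tool pointing down it reaches from about 300 to 775 mm from the base axis. Payload 14.6 kg.
Tool frame: the origin (TCP) lies midway between the tips of the shut fingers; the grasp point (between the pads) lies manip.grasp_offset behind it (manip.grasp_offset is the distance from the TCP to the grasp point, in mm); z points along the fingers, y is the direction in which the jaws open and shut (so a half turn about z gives the same grasp; the last joint's range is limited). The gripper opens to 94 mm and grips with 3 to 60 N. Pads are 16 mm wide; open, the fingers measure 119 mm over their backs; the gripper's body (75 mm by 177 mm) begins 78 mm behind the grasp point.
Start: joints at [1.113, 0.3, 1.521, -0, 1.321, -0.067], TCP at [209.507, 508.523, 205.446] pointing down, gripper open.
Joint ranges: [-3.03, 3.03], [-0.79, 2.21], [0.23, 2.52], [-1.04, 4.18], [0, 3.07], [-2.55, 2.55]. Speed limits (rad/s): [2.22, 2.22, 2.57, 3.14, 3.14, 3.14].

## Interface

Orientations are given as [roll, pitch, yaw] about the fixed x, y, z axes, in that order (R = Rz(yaw) Ry(pitch) Rx(roll)).
In Python, from cell import monitor, vision, order, manip gives the robot as it stands.
- The arm moves only by the shell command python3 -m jog 'ROWS' [FORCE]. ROWS is JSON, a list of rows, each a list of 7 numbers: the shift along the tool's x, y, z in cm, then the turn, a rotation vector about the tool's x, y, z in rad, then the opening in per cent of the stroke, from 0 (shut) to 100 (fully open). In form: [[tx, ty, tz, rx, ry, rz, jaw], ...]. A call has 1 to 8 rows; each row shifts and turns the commanded pose from where the row before left it, along the tool's axes as they then stand; what a row does not reach is not made up. A row lasts 1/10 s, in which the tool goes at most 50 mm and 8.59 degrees, less where a joint would pass 70% of its speed; a pose out of reach is approached as far as the arm can. A call is refused whole if a number of a shift passes 5 or a number of a turn 0.15, either way. A call with a gripper value outside its range is refused whole. The fingers move at their own pace and stop on an object; FORCE is the grip in N (left out, the last holds). Time passes only in rows, so rows that do not move let the fingers close. It gives the time, the measured TCP pose, the force and the opening at its end, in the units of the state.
- monitor.read_state(): the state, without advancing time (a new reading comes with each control period).
- vision.camera(name): name is "side" or "top"; returns a dict with "color" (400x640x3 uint8, blue, green, red), "fx", "fy", "cx", "cy" (pixels), "cam_to_world" (4x4, takes a point from camera to world coordinates). Camera axes: x right, y down, z forward; pixel columns grow to the right and rows downward; lengths in mm; the calibration is good to about 2 mm. A picture is of the moment at which its call begins. There is no depth.
- order.sign_off(): hands the job in, once; it reports no verdict.
The state is a dict: "clock": time; "joints": joint angles; "qd": joint speeds; "effort": joint torques, N m; "eef_pos": TCP position; "eef_rot": TCP orientation; "wrist_force": force on the tool from outside, world axes, zero at the start; "moment": the same for the moment, N m; "finger_gap": finger opening in mm.
Only numpy, scipy, OpenCV 4.12 (cv2) and the standard library are available. Lean on these libraries where they do the work, as an engineer would, in place of code of your own. Each camera call takes 0.05 s, during which the arm holds its last target.

## Task

Check the taller of the two wound bobbins: slide it up off its spindle, stand it upright on the pan of the scale and let go of it so that it can be weighed. Then take it again, lay it on its side across the aluminium plate inside the outlined start patch, and let go. Finally roll it along the plate by pushing its side, without gripping or carrying it, and let it come to rest lying squarely on the black stop line without rolling past the line; leave the short bobbin, the motor and the screwdriver where they are.

Things in the scene. Friction and masses are not known exactly. Their poses are not given: they have to be found in the camera images.
- tall_bobbin_center (a point): Centre of the loose taller bobbin, a copper-wound reel, 72 mm long, with 58 mm round grey end flanges 6 mm thick (winding 56 mm, bore 24 mm), about 0.3 kg. z is its axis. It starts upright on a spindle, centre 48 mm above the table. On its side its centre is 29 mm above the surface; slight flats on the rims stop it almost at once when pushed slower than 40 mm/s.
- post_a: Fixed spindle that carries the taller bobbin: round dark base 90 mm in diameter and 12 mm thick, with an upright steel pin 18 mm in diameter whose tip is 92 mm above the table. Origin on the table under the pin. The tall bobbin rests on the base and must rise 80 mm to clear the pin; the pin stands out 8 mm above it.
- post_b: An equal fixed spindle that carries the shorter bobbin. Origin on the table under the pin. The two spindles stand at least 125 mm apart; which one is nearer the plate varies.
- short_bobbin_center (a point): Centre of the short bobbin (bystander, to be left alone): same flanges, 58 mm in diameter, but only 36 mm long; it stays on its spindle.
- scale_pan (a point): Centre of the top of the bench scale's pan: a flat square steel pan, 110 mm (x) by 130 mm (y), top 35 mm above the table, on a fixed white scale body 130 by 150 mm. z up.
- plate: Fixed flat aluminium plate, 110 mm wide (its x) by 340 mm long (its y, the rolling direction), top 6 mm above the table. Origin on the table under the plate's centre. The bobbin must lie with its axis along the plate's x and rolls towards the plate's -y.
- start_patch (a point): Centre of the outlined start patch on the plate's top, 110 mm from the plate's centre towards its +y end. The patch is 110 mm across the plate and 60 mm along it (plate y from 80 to 140 mm), marked by a thin black outline. Axes as the plate's.
- stop_line: Black stop line across the plate, 6 mm wide and 110 mm long, flat on the plate's top (6 mm above the table); origin at its centre, its x along the line, its y as the plate's y. It lies 170 to 220 mm from the start patch's centre. The bobbin is on the line when its axis is straight above it.
- motor: Bystander, to be left alone: a black servo motor about 140 mm long with a steel flange and shaft, 72 mm wide, 86 mm high, lying on the table. Origin at its underside, its x along the shaft.
- screwdriver_grip (a point): Bystander, to be left alone: a screwdriver, 180 mm long, lying on the table; this point is on its handle.
Not all that is in view belongs to the job. Of the things shaped like the part that bears scale_pan, the white one is meant. Leave any blue look-alike of the post_a alone.

How it is judged:
By the outcome, as a careful person would: the job done as asked, in the order asked, and still so for the second after the job is handed in, with the robot touching nothing.
It also fails if it takes over 72 s, if anything falls off the work surface, if the arm or the gripper's body presses on something with over 40 N, if the wrist force passes 120 N, or if a joint passes its speed limit or range.

## Working session

There is one attempt and no reset: what is moved stays moved. The work goes in short steps, Python scripts to look and compute and a shell command to move; the robot and the scene stay as the last step left them, time stands still between calls to the robot, and variables do not carry over. Pictures are saved under pics/ and viewed, and the job is handed in when it is done.

```bash
ls; mkdir -p pics
python3 - <<'E'
from cell import monitor, vision, order, manip
import cv2,numpy as np
print(monitor.read_state()); print(manip.grasp_offset)
for n in("side","top"):
    c=vision.camera(n); cv2.imwrite(f"pics/{n}0.png",c["color"]); print(n,c["fx"],c["fy"],c["cx"],c["cy"],np.round(c["cam_to_world"],3).tolist())
E
```

```text
pics
{'clock': 0.0, 'joints': array([ 1.11338543e+00,  3.00492553e-01,  1.52159323e+00, -9.73689029e-06,
        1.32072289e+00, -6.66533285e-02]), 'qd': array([-0.00048849,  0.00160142, -0.00135908, -0.00147998,  0.00063069,
       -0.00062751]), 'effort': array([-5.88295225e-04, -5.31806874e+01, -3.52731049e+01,  7.08709541e-02,
        2.44980451e-02, -6.70662280e-05]), 'eef_pos': array([209.39943382, 508.28090187, 204.8694352 ]), 'eef_rot': array([-3.14037871e+00, -7.15810704e-05,  2.75083745e+00]), 'wrist_force': array([ 0.46654511, -0.33567409,  1.18886343]), 'moment': array([-0.0294787 ,  0.04047835,  0.00730937]), 'finger_gap': 94.07844512718168}
18.8
side 370.5552845476622 370.5552845476622 316.14990211626804 197.61159288869428 [[0.938, -0.251, 0.239, 216.734], [-0.346, -0.642, 0.684, -592.727], [-0.018, -0.725, -0.689, 630.004], [0.0, 0.0, 0.0, 1.0]]
top 394.3291413981736 394.3291413981736 313.45243230959534 200.95889331222602 [[0.016, -0.971, 0.238, 165.198], [-1.0, -0.015, 0.009, -2.197], [-0.005, -0.238, -0.971, 1220.317], [0.0, 0.0, 0.0, 1.0]]
```

View pics/side0.png

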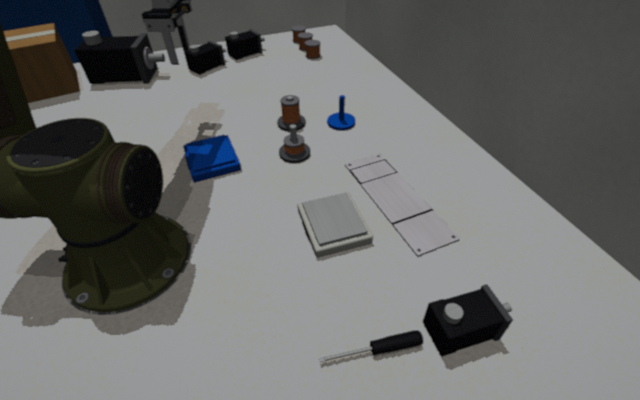

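View pics/top0.png

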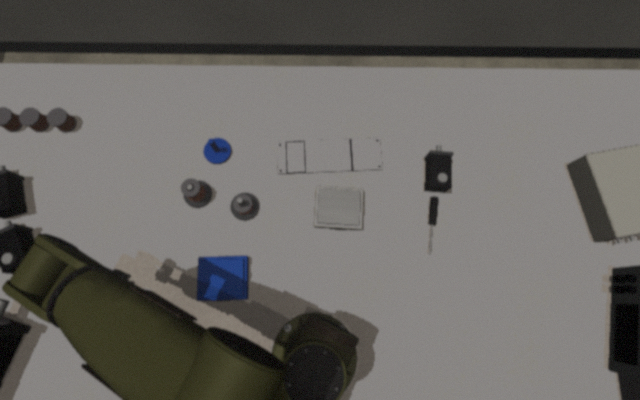

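Side view: the tall copper bobbin is on the spindle at (290,110), the short one at (294,147). There is a blue empty spindle at (342,118), the white scale at (335,222) and a blue scale at (212,157). The plate runs from (370,160) to (440,245). Top view: tall bobbin at (196,191), short at (244,205), blue spindle at (217,151), white scale at (340,207), patch at (295,156), line at (351,155). I'll enlarge both to confirm.

Run:
```python
import cv2,numpy as np
s=cv2.imread("pics/side0.png");t=cv2.imread("pics/top0.png")
a=cv2.resize(s[70:270,230:480],None,fx=3,fy=3,interpolation=cv2.INTER_CUBIC)
b=cv2.resize(t[125:240,170:400],None,fx=3.4,fy=3.4,interpolation=cv2.INTER_CUBIC)
cv2.imwrite("pics/sc.png",cv2.convertScaleAbs(a,alpha=1.4));cv2.imwrite("pics/tc.png",cv2.convertScaleAbs(b,alpha=1.4))
```

```text
(no output)
```

View pics/sc.png

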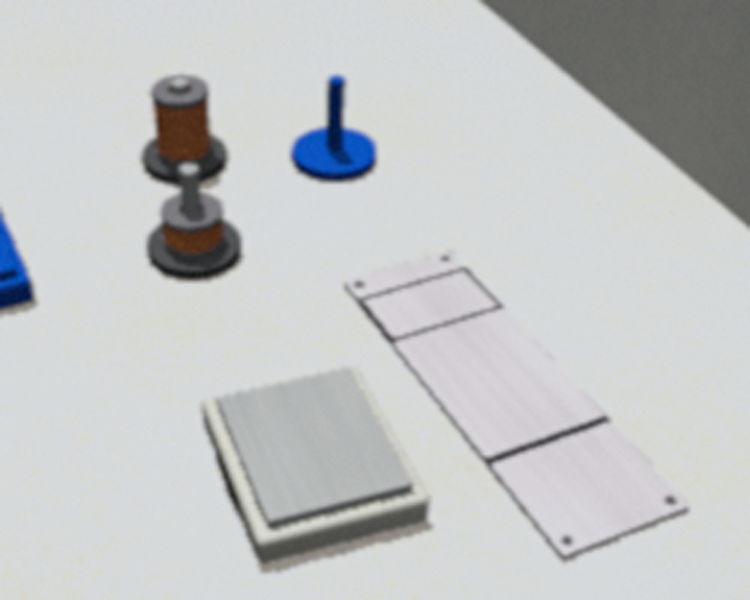

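View pics/tc.png

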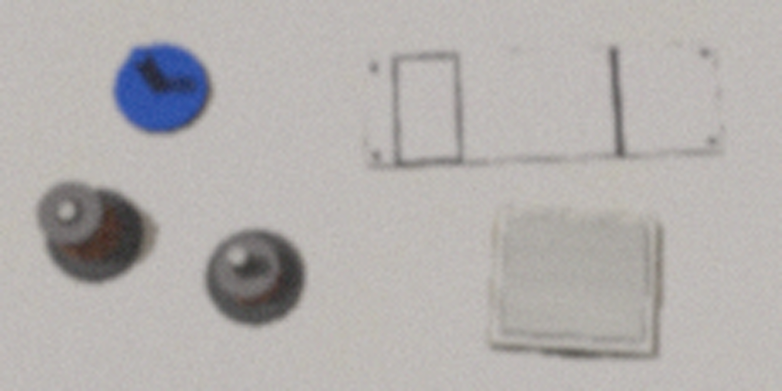

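```bash
cat > h.py <<'E'
import numpy as np,cv2,json
from cell import monitor, vision, order, manip
def grab(n,f=None):
    c=vision.camera(n)
    if f: cv2.imwrite(f"pics/{f}.png",c["color"])
    return c
def ray(c,uv,z):
    M=np.array(c["cam_to_world"]);d=M[:3,:3]@np.array([(uv[0]-c["cx"])/c["fx"],(uv[1]-c["cy"])/c["fy"],1]);o=M[:3,3]
    return o+d*(z-o[2])/d[2]
def proj(c,p):
    M=np.array(c["cam_to_world"]);q=M[:3,:3].T@(np.asarray(p)-M[:3,3]);return np.array([c["fx"]*q[0]/q[2]+c["cx"],c["fy"]*q[1]/q[2]+c["cy"]])
def st():
    s=monitor.read_state();print({k:np.round(s[k],3).tolist() for k in("clock","joints","eef_pos","eef_rot","wrist_force","finger_gap")});return s
E
python3 - <<'E'
from h import *
S=grab("side");T=grab("top")
sc=lambda x,y:((x+.5)/3-.5+230,(y+.5)/3-.5+70)
tc=lambda x,y:((x+.5)/3.4-.5+170,(y+.5)/3.4-.5+125)
L=[("tall pin tip",92,(181,83),(67,210)),("tall flange",84,(181,90),(70,212)),("short pin tip",92,(188,169),(239,257)),("postA base",12,(185,155),(96,236)),("postB base",12,(194,243),(255,278)),
("line L",6,(490,460),(620,155)),("line R",6,(606,419),(614,48)),
("patch a",6,(363,301),(394,56)),("patch near stop",6,(500,306),(459,55)),("patch c",6,(392,340),(462,161)),("patch d",6,(466,269),(399,163)),
("pan1",35,(217,399),(500,335)),("pan2",35,(352,369),(503,210)),("pan3",35,(411,487),(652,216)),("pan4",35,(274,524),(648,342))]
for n,z,a,b in L: print(n,np.round(ray(S,sc(*a),z)[:2]),np.round(ray(T,tc(*b),z)[:2]))
# colour-based
for c,n in((S,"side"),(T,"top")):
    g=cv2.cvtColor(c["color"],cv2.COLOR_BGR2HSV)
    m=((g[...,0]<18)&(g[...,1]>90)).astype(np.uint8)
    k,l,s,ce=cv2.connectedComponentsWithStats(m)
    for i in range(1,k):
        if s[i,4]>30: print(n,s[i],ce[i])
E
```

```text
tall pin tip [481. 373.] [481. 379.]
tall flange [480. 374.] [481. 379.]
short pin tip [440. 223.] [440. 225.]
postA base [479. 371.] [478. 376.]
postB base [441. 222.] [440. 225.]
line L [ 567. -115.] [ 567. -114.]
line R [ 672. -109.] [ 675. -109.]
patch a [555.  94.] [664. 105.]
patch near stop [664.  43.] [666.  42.]
patch c [557.  37.] [558.  36.]
patch d [661. 101.] [556.  96.]
pan1 [387.  -6.] [386.  -2.]
pan2 [497. -12.] [502.  -3.]
pan3 [ 487. -140.] [ 499. -140.]
pan4 [ 384. -136.] [ 381. -135.]
side [  3  23  53  14 325] [28.65846154 29.62769231]
side [   7   31   72   71 2811] [43.56741373 65.89007471]
side [294  32  25  26 241] [306.64315353  46.57261411]
side [  0 104  12  11  40] [  5.25  109.325]
side [282 104  18  20 280] [290.51785714 113.75714286]
side [  0 115  15  13  49] [  6.04081633 121.87755102]
side [285 145  19   9 127] [293.97637795 149.27559055]
side [105 194  14  12  49] [111.30612245 200.10204082]
top [  6 117  12  13  58] [ 12.31034483 123.5       ]
top [ 34 117  13  11  34] [ 40.91176471 121.70588235]
top [192 187  13  14  55] [199.34545455 195.03636364]
```

Both views agree within about 5 mm: spindle A (480,376), B (440,224), pan centre (440,-72), patch centre (610,70), line centre (620,-112), plate yaw about 0.056. The tall wound bobbin at top (196,191) is the target: its copper winding is taller and only a short bit of pin stands out. It is on the dark spindle, and the blue one is empty. First I'll turn the tool to yaw 0, which makes tool x=+X, y=-Y and z=-Z.

```bash
python3 -m jog '[[0,0,0,0,0,0.15,100],[0,0,0,0,0,0.15,100],[0,0,0,0,0,0.15,100],[0,0,0,0,0,0.15,100],[0,0,0,0,0,0.15,100],[0,0,0,0,0,0.15,100],[0,0,0,0,0,0.15,100],[0,0,0,0,0,0.15,100]]' 
python3 -m jog '[[0,0,0,0,0,0.15,100],[0,0,0,0,0,0.15,100],[0,0,0,0,0,0.15,100],[0,0,0,0,0,0.15,100],[0,0,0,0,0,0.15,100],[0,0,0,0,0,0.15,100],[0,0,0,0,0,0.15,100],[0,0,0,0,0,0.15,100]]'
```

```text
clock: 1.0
eef_pos: [209.5, 508.5, 205.3]
eef_rot: [-3.142, 0.0, 1.545]
wrist_force: [-0.5, -0.0, -0.9]
finger_gap: 94.2
clock: 1.8
eef_pos: [209.5, 508.4, 205.2]
eef_rot: [3.141, 0.0, 0.345]
wrist_force: [0.1, -0.8, -1.3]
finger_gap: 94.2
```

```bash
python3 -m jog '[[2.6,2.7,0,0,0,0,100],[2.6,2.7,0,0,0,0,100],[2.6,2.7,0,0,0,0,100],[2.6,2.7,0,0,0,0,100],[2.6,2.7,0,0,0,0,100],[2.6,2.7,0,0,0,0,100],[2.6,2.7,0,0,0,0,100],[2.6,2.7,0,0,0,0,100]]' 
python3 -m jog '[[0,0,0,0,0,0.1,100],[0,0,0,0,0,0.1,100],[0,0,0,0,0,0.095,100],[0,0,0,0,0,0,100],[0,0,0,0,0,0,100]]'
python3 -c "
from h import *
grab('top','t1');grab('side','s1');st()"
```

```text
clock: 2.6
eef_pos: [480.3, 376.2, 205.3]
eef_rot: [3.142, 0.0, 0.351]
wrist_force: [0.0, 0.3, 0.2]
finger_gap: 94.0
clock: 3.1
eef_pos: [479.0, 377.1, 205.3]
eef_rot: [3.141, 0.0, 0.059]
wrist_force: [-0.4, 0.5, -0.1]
finger_gap: 93.9
{'clock': 3.2, 'joints': [0.607, 0.434, 1.339, 0.0, 1.369, 2.12], 'eef_pos': [478.986, 377.205, 205.41], 'eef_rot': [3.142, 0.0, 0.058], 'wrist_force': [-0.883, 0.33, 0.24], 'finger_gap': 93.829}
```

View pics/s1.png

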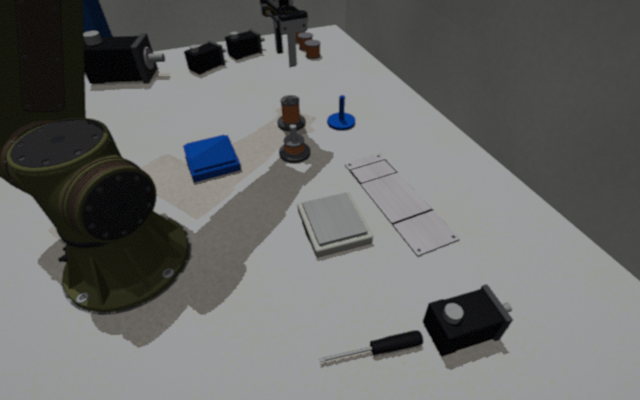

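The gripper hangs over the tall bobbin (column ~290) with jaws open along world y. Descending and gripping.

```bash
python3 -m jog '[[0.1,0.1,3,0,0,0,100],[0,0,3,0,0,0,100],[0,0,3,0,0,0,100],[0,0,3,0,0,0,100],[0,0,2.8,0,0,0,100],[0,0,0,0,0,0,100]]' 
python3 -c "
from h import *
grab('top','t2');grab('side','s2')"
python3 - <<'E'
import cv2
s=cv2.imread("pics/s2.png")[50:190,220:400];t=cv2.imread("pics/t2.png")[130:250,130:290]
a=cv2.resize(s,(540,420));b=cv2.resize(t,(240,180))
o=cv2.copyMakeBorder(b,0,240,0,0,cv2.BORDER_CONSTANT)
cv2.imwrite("pics/c2.png",cv2.hconcat([a,o]))
E
```

```text
clock: 3.8
eef_pos: [478.5, 375.1, 53.9]
eef_rot: [3.138, 0.005, 0.057]
wrist_force: [-0.6, 0.2, 0.4]
finger_gap: 94.0
```

View pics/c2.png

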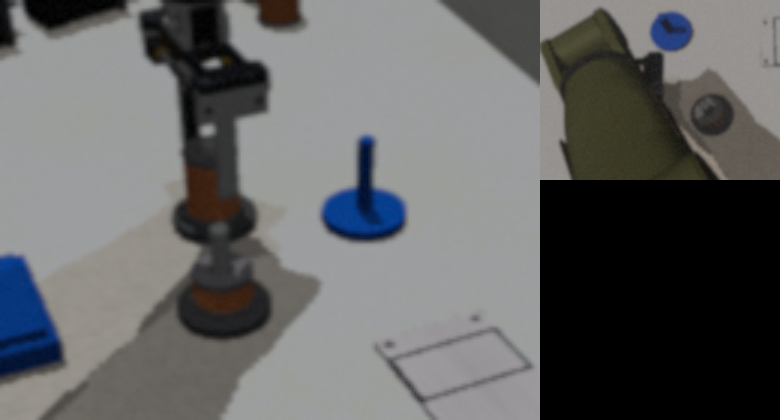

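The fingers straddle the bobbin. Closing.

```bash
python3 -m jog '[[0,0,0,0,0,0,50],[0,0,0,0,0,0,50],[0,0,0,0,0,0,50],[0,0,0,0,0,0,40],[0,0,0,0,0,0,40],[0,0,0,0,0,0,40]]' 25
python3 -m jog '[[0,0,0,0,0,0,40],[0,0,0,0,0,0,40],[0,0,-1,0,0,0,40],[0,0,-1,0,0,0,40]]' 25
```

```text
clock: 4.5
eef_pos: [480.3, 376.6, 57.9]
eef_rot: [-3.141, -0.001, 0.056]
wrist_force: [-0.3, 2.5, 2.3]
finger_gap: 57.1
clock: 4.9
eef_pos: [479.7, 375.7, 77.4]
eef_rot: [3.14, 0.002, 0.056]
wrist_force: [-0.0, -0.3, -3.5]
finger_gap: 56.9
```

```bash
python3 -m jog '[[0,0,-2,0,0,0,40],[0,0,-2,0,0,0,40],[0,0,-2,0,0,0,40],[0,0,-2,0,0,0,40],[0,0,-2,0,0,0,40],[0,0,-2,0,0,0,40],[0,0,0,0,0,0,40]]'
python3 -c "
from h import *
c=grab('side','s3');cv2.imwrite('pics/c3.png',cv2.resize(c['color'][0:200,200:450],None,fx=3,fy=3))"
```

```text
clock: 5.6
eef_pos: [480.8, 376.5, 200.5]
eef_rot: [-3.14, -0.004, 0.056]
wrist_force: [1.3, 0.4, -4.0]
finger_gap: 57.1
```

View pics/c3.png

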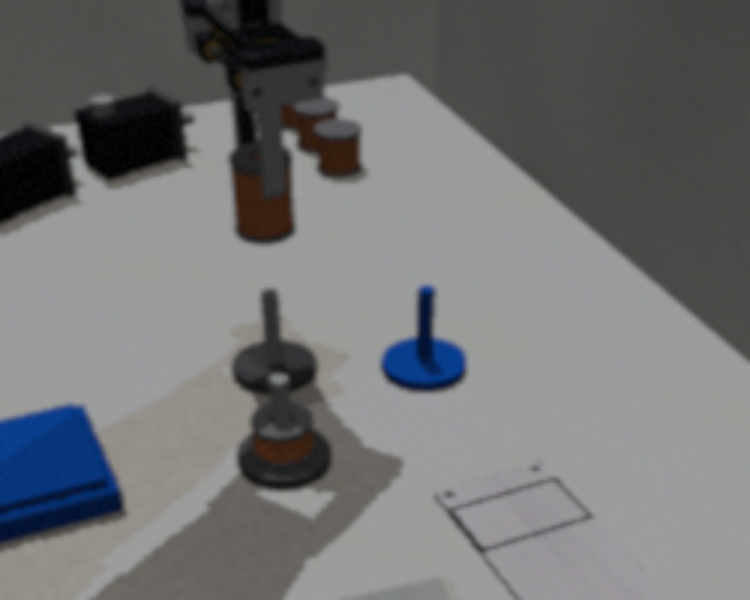

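The bobbin is clear of the pin (held at (263,195) in the crop) and upright. Carrying it to the pan.

```bash
python3 -m jog '[[-0.54,3.7,0,0,0,0,40],[-0.54,3.7,0,0,0,0,40],[-0.54,3.7,0,0,0,0,40],[-0.54,3.7,0,0,0,0,40],[-0.54,3.7,0,0,0,0,40],[-0.54,3.7,0,0,0,0,40],[-0.54,3.7,0,0,0,0,40],[-0.54,3.7,0,0,0,0,40]]'
python3 -m jog '[[-0.54,3.7,0,0,0,0,40],[-0.54,3.7,0,0,0,0,40],[-0.54,3.7,0,0,0,0,40],[-0.54,3.7,0,0,0,0,40],[0,0,0,0,0,0,40],[0,0,0,0,0,0,40]]'
python3 -c "
from h import *
st()
c=grab('side','s4');cv2.imwrite('pics/c4.png',cv2.resize(c['color'][50:300,150:500],None,fx=2,fy=2))"
```

```text
clock: 6.45
eef_pos: [452.5, 76.7, 196.3]
eef_rot: [3.141, 0.002, 0.056]
wrist_force: [0.8, -0.3, -3.8]
finger_gap: 56.7
clock: 7.05
eef_pos: [439.6, -71.1, 196.5]
eef_rot: [-3.141, 0.002, 0.054]
wrist_force: [0.9, 0.4, -4.0]
finger_gap: 57.6
{'clock': 7.05, 'joints': [-0.243, 0.074, 1.811, 0.0, 1.259, 1.274], 'eef_pos': [439.579, -71.121, 196.5], 'eef_rot': [-3.141, 0.002, 0.054], 'wrist_force': [0.888, 0.443, -3.983], 'finger_gap': 57.601}
```

View pics/c4.png

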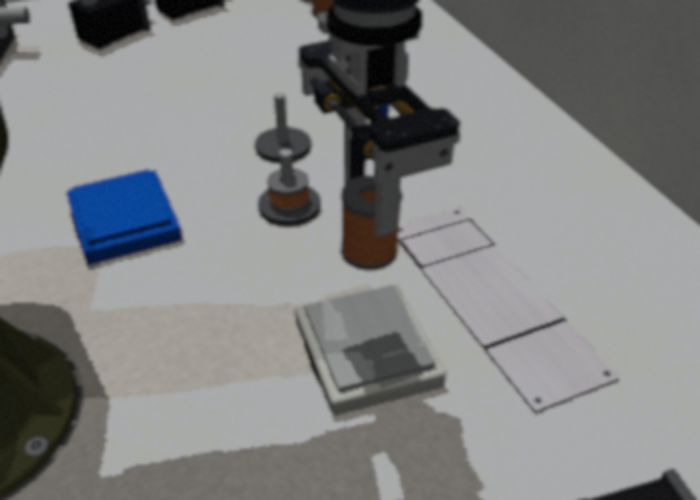

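```bash
python3 -m jog '[[0,0,2,0,0,0,40],[0,0,2,0,0,0,40],[0,0,2,0,0,0,40],[0,0,2,0,0,0,40],[0,0,2,0,0,0,40],[0,0,1,0,0,0,40],[0,0,0,0,0,0,40],[0,0,0,0,0,0,40]]'
```

```text
clock: 7.9
eef_pos: [440.5, -70.4, 88.0]
eef_rot: [3.141, -0.0, 0.056]
wrist_force: [0.2, 1.0, -4.1]
finger_gap: 57.1
```

```bash
python3 -m jog '[[0,0,0.2,0,0,0,40],[0,0,0.2,0,0,0,40],[0,0,0.1,0,0,0,40],[0,0,0,0,0,0,40]]'; python3 -m jog '[[0,0,0.1,0,0,0,40],[0,0,0,0,0,0,40]]';  python3 -m jog '[[0,0,0.1,0,0,0,40],[0,0,0,0,0,0,40]]'
```

```text
clock: 8.3
eef_pos: [440.1, -70.7, 82.5]
eef_rot: [-3.142, -0.0, 0.056]
wrist_force: [-0.3, -0.8, -4.2]
finger_gap: 57.1
clock: 8.5
eef_pos: [440.1, -70.7, 81.4]
eef_rot: [-3.142, 0.0, 0.056]
wrist_force: [-0.1, -0.2, -3.5]
finger_gap: 57.2
clock: 8.7
eef_pos: [440.4, -70.7, 80.8]
eef_rot: [3.141, -0.001, 0.056]
wrist_force: [-1.5, 1.7, 2.2]
finger_gap: 57.1
```

Contact (force swung from −4 to +2 N at the expected height). Releasing and backing straight up.

```bash
python3 -m jog '[[0,0,0,0,0,0,70],[0,0,0,0,0,0,100],[0,0,0,0,0,0,100],[0,0,0,0,0,0,100],[0,0,0,0,0,0,100]]'; python3 -m jog '[[0,0,-3,0,0,0,100],[0,0,-3,0,0,0,100],[0,0,-3,0,0,0,100],[0,0,-3,0,0,0,100],[0,0,-3,0,0,0,100],[0,0,0,0,0,0,100],[0,0,0,0,0,0,100],[0,0,0,0,0,0,100]]'
python3 -c "
from h import *
st()
c=grab('side','s5');a=cv2.resize(c['color'][130:290,260:420],None,fx=2.5,fy=2.5)
d=grab('top','t5');b=cv2.resize(d['color'][130:290,250:410],None,fx=2.5,fy=2.5);cv2.imwrite('pics/c5.png',cv2.hconcat([a,b]))"
```

```text
clock: 9.2
eef_pos: [440.2, -70.7, 80.4]
eef_rot: [3.142, -0.0, 0.056]
wrist_force: [0.0, 0.4, 0.3]
finger_gap: 92.7
clock: 10.0
eef_pos: [439.8, -70.6, 229.4]
eef_rot: [-3.141, 0.002, 0.056]
wrist_force: [-0.0, 0.7, -0.3]
finger_gap: 94.2
{'clock': 10.0, 'joints': [-0.241, 0.045, 1.763, -0.0, 1.335, 1.274], 'eef_pos': [439.767, -70.628, 229.375], 'eef_rot': [-3.141, 0.002, 0.056], 'wrist_force': [-0.011, 0.695, -0.297], 'finger_gap': 94.227}
```

View pics/c5.png

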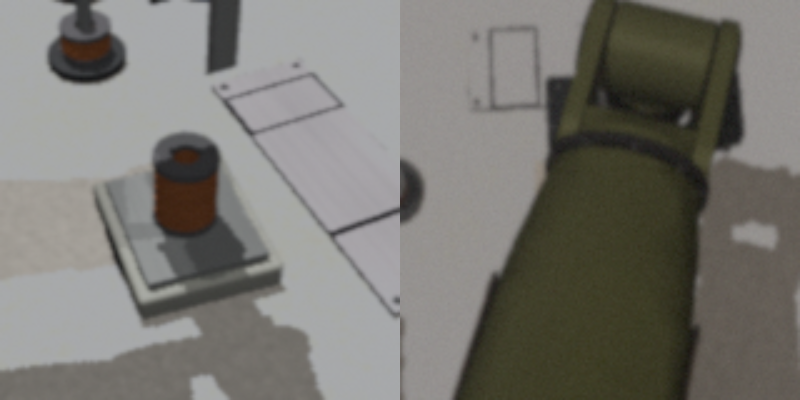

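The bobbin stands alone on the pan (side crop (186,185)), upright and well inside. I'll leave it there while tilting the tool 45° about the jaw axis for the second grasp: rotating through to −45° will then lay the bobbin flat.

```bash
python3 -m jog '[[0,0,0,0,-0.13,0,100],[0,0,0,0,-0.13,0,100],[0,0,0,0,-0.13,0,100],[0,0,0,0,-0.13,0,100],[0,0,0,0,-0.13,0,100],[0,0,0,0,-0.135,0,100],[0,0,0,0,0,0,100],[0,0,0,0,0,0,100]]'
cat > to.py <<'E'
from h import *
import sys
from scipy.spatial.transform import Rotation as Ro
s=st();R=Ro.from_euler('xyz',s['eef_rot'])
print('tool axes',np.round(R.as_matrix(),3).tolist())
g=np.array(s['eef_pos'])-manip.grasp_offset*R.as_matrix()[:,2]
print('grasp pt',g.round(1))
if len(sys.argv)>3: print('tool shift cm for grasp pt->target',(R.inv().apply(np.array(list(map(float,sys.argv[1:4])))-g)/10).round(2))
E
python3 to.py 440.2 -70.6 71
```

```text
clock: 10.9
eef_pos: [440.3, -70.7, 229.5]
eef_rot: [-3.141, 0.783, 0.056]
wrist_force: [-0.0, 0.5, 0.2]
finger_gap: 94.0
{'clock': 10.9, 'joints': [-0.153, 0.532, 1.326, -0.165, 2.051, 1.345], 'eef_pos': [440.282, -70.658, 229.451], 'eef_rot': [-3.141, 0.783, 0.056], 'wrist_force': [-0.037, 0.501, 0.188], 'finger_gap': 94.02}
tool axes [[0.707, 0.056, -0.705], [0.04, -0.998, -0.039], [-0.706, -0.0, -0.708]]
grasp pt [453.5 -69.9 242.8]
tool shift cm for grasp pt->target [11.18  0.   13.11]
```

```bash
python3 -m jog '[[2.8,0,0,0,0,0,100],[2.8,0,0,0,0,0,100],[2.8,0,0,0,0,0,100],[2.8,0,0,0,0,0,100],[0,0,3,0,0,0,100],[0,0,3,0,0,0,100],[0,0,0,0,0,0,100]]'
python3 to.py 440.2 -70.6 71
python3 -c "
from h import *
c=grab('side','s6');a=cv2.resize(c['color'][100:290,230:470],None,fx=3,fy=3);cv2.imwrite('pics/c6.png',a)"
```

```text
clock: 11.6
eef_pos: [474.8, -68.7, 108.0]
eef_rot: [-3.141, 0.785, 0.056]
wrist_force: [-0.2, 0.2, -0.2]
finger_gap: 94.2
{'clock': 11.6, 'joints': [-0.142, 0.737, 1.296, -0.145, 1.881, 1.385], 'eef_pos': [474.759, -68.705, 107.958], 'eef_rot': [-3.141, 0.785, 0.056], 'wrist_force': [-0.234, 0.155, -0.238], 'finger_gap': 94.152}
tool axes [[0.706, 0.055, -0.706], [0.039, -0.998, -0.038], [-0.707, -0.001, -0.707]]
grasp pt [488.  -68.  121.3]
tool shift cm for grasp pt->target [0.17 0.   6.94]
```

View pics/c6.png

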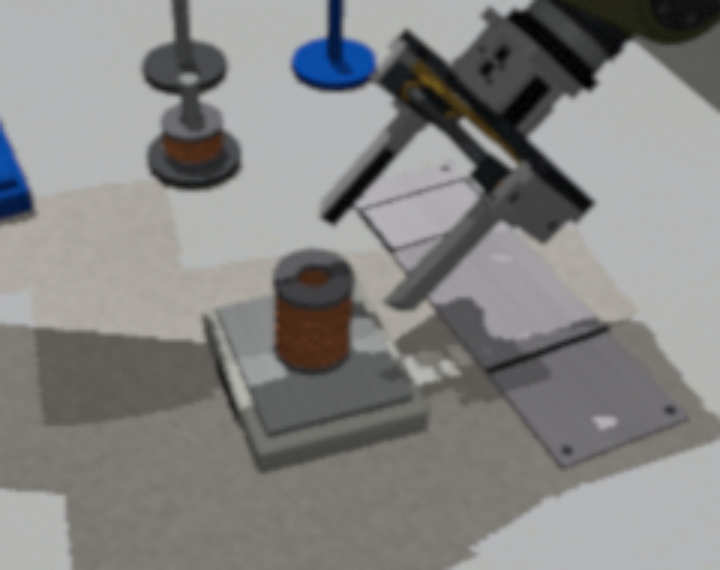

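The fingers are lined up either side of the bobbin. Going in and gripping.

```bash
python3 -m jog '[[0.1,0,1.8,0,0,0,100],[0,0,1.8,0,0,0,100],[0,0,1.8,0,0,0,100],[0,0,1.5,0,0,0,100],[0,0,0,0,0,0,100],[0,0,0,0,0,0,100]]'; python3 to.py 440.2 -70.6 71
python3 -m jog '[[0,0,0,0,0,0,40],[0,0,0,0,0,0,40],[0,0,0,0,0,0,40],[0,0,0,0,0,0,40],[0,0,0,0,0,0,40],[0,0,0,0,0,0,40],[0,0,0,0,0,0,40],[0,0,0,0,0,0,40]]' 25; python3 to.py 440.2 -70.6 71
```

```text
clock: 12.25
eef_pos: [430.4, -71.5, 60.8]
eef_rot: [3.141, 0.781, 0.055]
wrist_force: [-0.2, 0.7, 0.1]
finger_gap: 93.8
{'clock': 12.25, 'joints': [-0.156, 0.715, 1.462, -0.151, 1.733, 1.395], 'eef_pos': [430.374, -71.493, 60.797], 'eef_rot': [3.141, 0.781, 0.055], 'wrist_force': [-0.18, 0.691, 0.077], 'finger_gap': 93.836}
tool axes [[0.709, 0.056, -0.703], [0.039, -0.998, -0.04], [-0.704, 0.001, -0.71]]
grasp pt [443.6 -70.7  74.1]
tool shift cm for grasp pt->target [-0.02 -0.03  0.46]
clock: 13.05
eef_pos: [429.0, -71.3, 59.4]
eef_rot: [-3.141, 0.785, 0.056]
wrist_force: [0.4, 1.2, 1.0]
finger_gap: 56.1
{'clock': 13.05, 'joints': [-0.156, 0.717, 1.465, -0.151, 1.732, 1.395], 'eef_pos': [429.021, -71.263, 59.359], 'eef_rot': [-3.141, 0.785, 0.056], 'wrist_force': [0.439, 1.181, 0.963], 'finger_gap': 56.142}
tool axes [[0.706, 0.056, -0.706], [0.04, -0.998, -0.039], [-0.707, -0.0, -0.707]]
grasp pt [442.3 -70.5  72.7]
tool shift cm for grasp pt->target [-0.03 -0.    0.26]
```

```bash
python3 -m jog '[[-0.7,0,-0.7,0,0,0,40],[-1.5,0,-1.5,0,0,0,40],[-1.8,0,-1.8,0,0,0,40],[-1.8,0,-1.8,0,0,0,40],[-1.8,0,-1.8,0,0,0,40],[-1.8,0,-1.8,0,0,0,40],[-0.8,0,-0.8,0,0,0,40],[0,0,0,0,0,0,40]]' 
python3 -c "
from h import *
st()
c=grab('side','s7');a=cv2.resize(c['color'][60:260,230:470],None,fx=3,fy=3);cv2.imwrite('pics/c7.png',a)"
```

```text
clock: 13.85
eef_pos: [429.2, -71.4, 204.6]
eef_rot: [3.141, 0.782, 0.055]
wrist_force: [0.8, 0.2, -4.2]
finger_gap: 55.9
{'clock': 13.85, 'joints': [-0.156, 0.531, 1.387, -0.164, 1.99, 1.352], 'eef_pos': [429.24, -71.422, 204.564], 'eef_rot': [3.141, 0.782, 0.055], 'wrist_force': [0.85, 0.237, -4.205], 'finger_gap': 55.882}
```

View pics/c7.png

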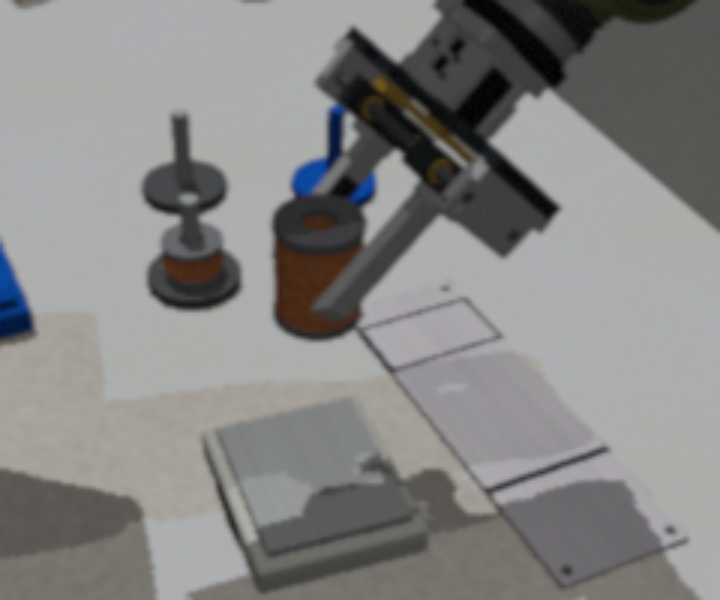

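Held firmly, still upright. Rotating back to vertical first, then moving over the patch and rotating the rest.

```bash
python3 -m jog '[[0,0,0,0,0.08,0,40],[0,0,0,0,0.14,0,40],[0,0,0,0,0.14,0,40],[0,0,0,0,0.14,0,40],[0,0,0,0,0.14,0,40],[0,0,0,0,0.145,0,40],[0,0,0,0,0,0,40],[0,0,0,0,0,0,40]]'
python3 to.py 600 70 205
```

```text
clock: 14.7
eef_pos: [428.2, -71.4, 203.1]
eef_rot: [-3.141, 0.004, 0.055]
wrist_force: [0.5, -0.1, -3.3]
finger_gap: 56.2
{'clock': 14.7, 'joints': [-0.249, 0.043, 1.828, -0.001, 1.274, 1.267], 'eef_pos': [428.242, -71.4, 203.065], 'eef_rot': [-3.141, 0.004, 0.055], 'wrist_force': [0.493, -0.121, -3.3], 'finger_gap': 56.192}
tool axes [[0.998, 0.055, -0.004], [0.055, -0.998, 0.0], [-0.004, -0.0, -1.0]]
grasp pt [428.3 -71.4 221.9]
tool shift cm for grasp pt->target [ 17.93 -13.17   1.63]
```

```bash
python3 -m jog '[[1.8,-1.3,0,0,0,0,40],[2.7,-2,0,0,0,0,40],[2.7,-2,0,0,0,0,40],[2.7,-2,0,0,0,0,40],[2.7,-2,0,0,0,0,40],[2.7,-2,0,0,0,0,40],[2.7,-2,0,0,0,0,40],[0,0,0,0,0,0,40]]'
python3 -m jog '[[0,0,0,0,0.08,0,40],[0,0,0,0,0.14,0,40],[0,0,0,0,0.14,0,40],[0,0,0,0,0.14,0,40],[0,0,0,0,0.14,0,40],[0,0,0,0,0.145,0,40],[0,0,0,0,0,0,40],[0,0,0,0,0,0,40]]'
python3 to.py 610 70 60
python3 -c "
from h import *
c=grab('side','s8');a=cv2.resize(c['color'][60:260,230:470],None,fx=3,fy=3);cv2.imwrite('pics/c8.png',a)
c=grab('top','t8');a=cv2.resize(c['color'][60:260,200:440],None,fx=3,fy=3);cv2.imwrite('pics/d8.png',a)"
```

```text
clock: 15.5
eef_pos: [602.8, 74.0, 200.5]
eef_rot: [3.141, 0.006, 0.058]
wrist_force: [-0.7, -0.4, -3.2]
finger_gap: 55.9
clock: 16.3
eef_pos: [601.1, 71.5, 202.5]
eef_rot: [3.141, -0.778, 0.056]
wrist_force: [0.5, 0.0, -2.9]
finger_gap: 56.1
{'clock': 16.3, 'joints': [0.059, 0.094, 1.971, -0.008, 0.299, 1.58], 'eef_pos': [601.053, 71.456, 202.495], 'eef_rot': [3.141, -0.778, 0.056], 'wrist_force': [0.507, 0.035, -2.917], 'finger_gap': 56.075}
tool axes [[0.711, 0.056, 0.701], [0.04, -0.998, 0.039], [0.702, 0.0, -0.712]]
grasp pt [587.9  70.7 215.9]
tool shift cm for grasp pt->target [-9.37  0.19 12.65]
```

View pics/c8.png

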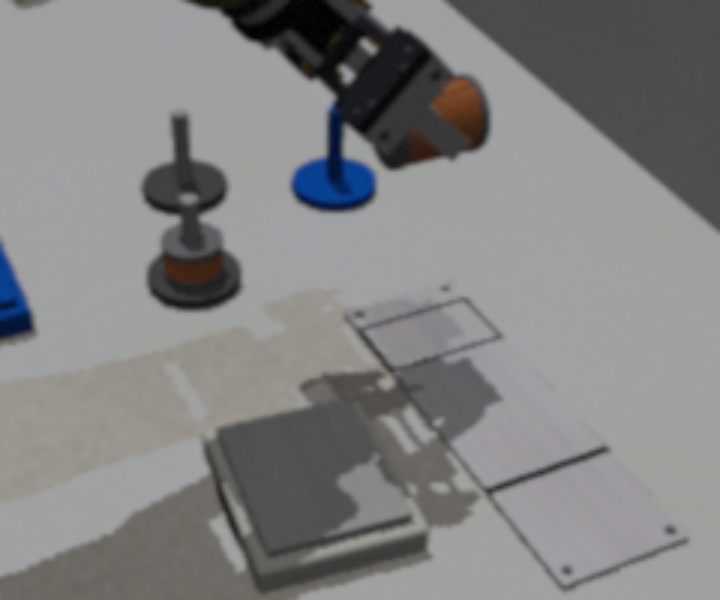

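View pics/d8.png

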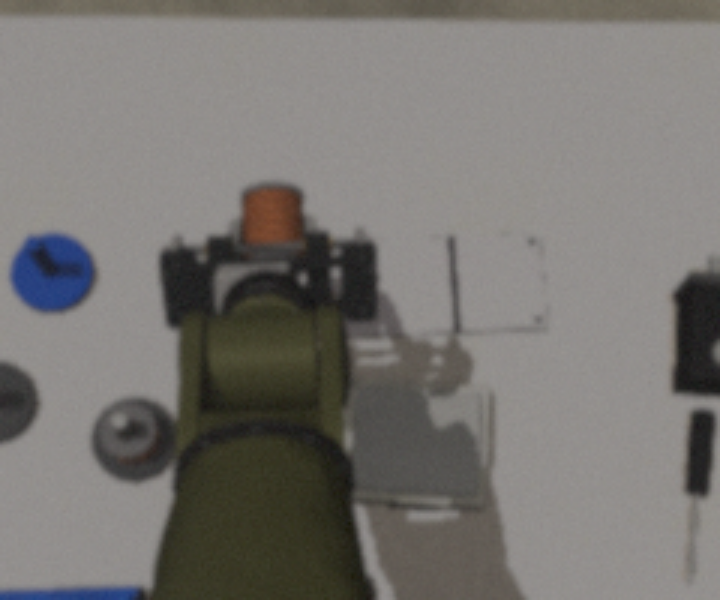

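The bobbin is now level, axis along the plate's x. Joint 5 is down to 0.30 though (range starts at 0), so I'll fit the planar geometry to the logged states before lowering.

```bash
cat > kin.py <<'E'
import numpy as np
from scipy.optimize import least_squares,fsolve
D=[([.3005,1.5216,1.3207],[209.4,508.3,204.9]),([.434,1.339,1.369],[479,377.2,205.4]),([.074,1.811,1.259],[439.6,-71.1,196.5]),([.045,1.763,1.335],[439.8,-70.6,229.4]),([.043,1.828,1.274],[428.2,-71.4,203.1]),([.094,1.971,.299],[601.05,71.46,202.5])]
def fk(p,q):
    a,h,L1,L2,f,d=p;t1=q[0];t2=t1+q[1]+f;t3=sum(q)
    return np.array([a+L1*np.sin(t1)+L2*np.sin(t2)+d*np.sin(t3),h+L1*np.cos(t1)+L2*np.cos(t2)+d*np.cos(t3)])
rr=lambda P:np.array([np.sqrt(P[0]**2+P[1]**2-36**2),P[2]])
R=lambda p:np.concatenate([fk(p,q)-rr(P) for q,P in D]+[1e-3*(p-np.array([0,300,350,350,0,250]))])
s=least_squares(R,[0,300,350,350,0,250.]);print(s.x.round(2),np.abs(s.fun[:12]).max())
def ik(P,tilt):
    sol=fsolve(lambda q:np.concatenate([fk(s.x,q)-rr(P),[1000*(sum(q)-(np.pi-tilt))]]),[.3,1.9,.2]);return sol
for z in (202,120,60,40,23): print(z,ik([625,72,z],.785).round(3),ik([625,72,z],.6).round(3))
E
python3 kin.py
```

```text
[1.2300e+00 2.1778e+02 4.2503e+02 4.4745e+02 9.0000e-02 2.6993e+02] 0.12070218012615896
202 [0.146 1.917 0.294] [0.188 1.784 0.569]
120 [0.282 1.982 0.093] [0.301 1.86  0.38 ]
60 [ 0.404  2.005 -0.052] [0.405 1.892 0.244]
40 [ 0.448  2.007 -0.099] [0.443 1.899 0.199]
23 [ 0.487  2.008 -0.138] [0.477 1.902 0.162]
```

The geometry fits to 0.1 mm and shows joint 5 would need about −0.14 at placing height, so a 45°/45° split doesn't work. I'll put the bobbin back upright on the pan and regrasp it leaning further (about 60° in, 30° out). First I'll check that split is feasible.

```bash
cat >> kin.py <<'E'
print('split')
for ti in (1.0,1.05,1.1):
    to=np.pi/2-ti
    for z0 in (71,200):
        print(ti,z0,'pan',ik([440-18.8*np.sin(ti),-71,z0-18.8*np.cos(ti)],-ti).round(3),'plate',ik([610+18.8*np.sin(to),70,z0-36-18.8*np.cos(to)],to).round(3))
E
python3 kin.py
python3 -m jog '[[0,0,0,0,-0.08,0,40],[0,0,0,0,-0.14,0,40],[0,0,0,0,-0.14,0,40],[0,0,0,0,-0.14,0,40],[0,0,0,0,-0.14,0,40],[0,0,0,0,-0.145,0,40],[0,0,0,0,0,0,40],[0,0,0,0,0,0,40]]'
python3 to.py 428.3 -71.4 221.9
```

```text
[1.2300e+00 2.1778e+02 4.2503e+02 4.4745e+02 9.0000e-02 2.6993e+02] 0.12070218012615896
202 [0.146 1.917 0.294] [0.188 1.784 0.569]
120 [0.282 1.982 0.093] [0.301 1.86  0.38 ]
60 [ 0.404  2.005 -0.052] [0.405 1.892 0.244]
40 [ 0.448  2.007 -0.099] [0.443 1.899 0.199]
23 [ 0.487  2.008 -0.138] [0.477 1.902 0.162]
split
1.0 71 pan [0.842 1.357 1.942] plate [0.478 1.898 0.194]
1.0 200 pan [0.666 1.321 2.155] plate [0.255 1.83  0.485]
1.05 71 pan [0.871 1.334 1.987] plate [0.483 1.867 0.27 ]
1.05 200 pan [0.692 1.304 2.195] plate [0.269 1.796 0.557]
1.1 71 pan [0.899 1.311 2.032] plate [0.49  1.835 0.345]
1.1 200 pan [0.718 1.289 2.235] plate [0.283 1.76  0.627]
clock: 17.2
eef_pos: [601.9, 71.5, 203.0]
eef_rot: [3.142, -0.001, 0.056]
wrist_force: [-0.4, -0.2, -4.2]
finger_gap: 56.1
{'clock': 17.2, 'joints': [0.058, 0.427, 1.354, -0.0, 1.359, 1.573], 'eef_pos': [601.949, 71.489, 203.036], 'eef_rot': [3.142, -0.001, 0.056], 'wrist_force': [-0.447, -0.166, -4.152], 'finger_gap': 56.071}
tool axes [[0.998, 0.056, 0.001], [0.056, -0.998, 0.0], [0.001, 0.0, -1.0]]
grasp pt [601.9  71.5 221.8]
tool shift cm for grasp pt->target [-18.13  13.3   -0.03]
```

```bash
python3 -m jog '[[-1.8,1.3,0,0,0,0,40],[-2.7,2,0,0,0,0,40],[-2.7,2,0,0,0,0,40],[-2.7,2,0,0,0,0,40],[-2.7,2,0,0,0,0,40],[-2.7,2,0,0,0,0,40],[-2.8,2,0,0,0,0,40],[0,0,0,0,0,0,40]]'
python3 -m jog '[[0,0,0,0,-0.08,0,40],[0,0,0,0,-0.14,0,40],[0,0,0,0,-0.14,0,40],[0,0,0,0,-0.14,0,40],[0,0,0,0,-0.14,0,40],[0,0,0,0,-0.145,0,40],[0,0,0,0,0,0,40],[0,0,0,0,0,0,40]]'
python3 to.py 442.3 -70.5 79
python3 -c "
from h import *
c=grab('side','s9');a=cv2.resize(c['color'][60:260,230:470],None,fx=3,fy=3);cv2.imwrite('pics/c9.png',a)"
```

```text
clock: 18.0
eef_pos: [425.6, -72.8, 204.3]
eef_rot: [3.14, -0.003, 0.054]
wrist_force: [0.7, -0.6, -2.9]
finger_gap: 56.1
clock: 18.8
eef_pos: [428.2, -71.1, 203.1]
eef_rot: [3.141, 0.781, 0.056]
wrist_force: [0.6, -0.4, -2.8]
finger_gap: 56.0
{'clock': 18.8, 'joints': [-0.156, 0.529, 1.393, -0.163, 1.984, 1.353], 'eef_pos': [428.239, -71.143, 203.091], 'eef_rot': [3.141, 0.781, 0.056], 'wrist_force': [0.596, -0.444, -2.83], 'finger_gap': 55.98}
tool axes [[0.709, 0.057, -0.703], [0.04, -0.998, -0.04], [-0.704, 0.0, -0.711]]
grasp pt [441.4 -70.4 216.4]
tool shift cm for grasp pt->target [9.73 0.01 9.71]
```

View pics/c9.png

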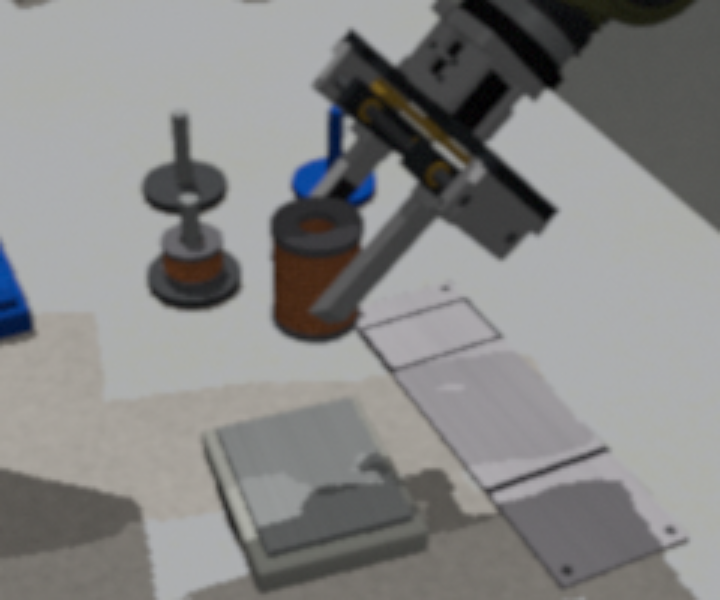

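```bash
python3 -m jog '[[1.5,0,1.5,0,0,0,40],[1.8,0,1.8,0,0,0,40],[1.8,0,1.8,0,0,0,40],[1.8,0,1.8,0,0,0,40],[1.5,0,1.5,0,0,0,40],[0.8,0,0.8,0,0,0,40],[0.5,0,0.5,0,0,0,40],[0,0,0,0,0,0,40]]'; python3 -m jog '[[0,0,0,0,0,0,40],[0,0,0,0,0,0,40]]'; python3 to.py 442.3 -70.5 72.7
```

```text
clock: 19.65
eef_pos: [428.1, -71.4, 66.8]
eef_rot: [3.141, 0.783, 0.055]
wrist_force: [0.8, 0.7, -3.6]
finger_gap: 56.1
clock: 19.85
eef_pos: [428.4, -71.5, 67.2]
eef_rot: [3.141, 0.783, 0.055]
wrist_force: [-0.1, 0.5, -3.7]
finger_gap: 55.6
{'clock': 19.85, 'joints': [-0.157, 0.703, 1.466, -0.152, 1.742, 1.393], 'eef_pos': [428.38, -71.469, 67.191], 'eef_rot': [3.141, 0.783, 0.055], 'wrist_force': [-0.089, 0.501, -3.709], 'finger_gap': 55.586}
tool axes [[0.708, 0.056, -0.704], [0.039, -0.998, -0.04], [-0.706, 0.0, -0.709]]
grasp pt [441.6 -70.7  80.5]
tool shift cm for grasp pt->target [ 0.6  -0.02  0.51]
```

```bash
python3 -m jog '[[0.2,0,0.2,0,0,0,40],[0.1,0,0.1,0,0,0,40],[0,0,0,0,0,0,40]]'; python3 -m jog '[[0.1,0,0.1,0,0,0,40],[0,0,0,0,0,0,40]]';  python3 -m jog '[[0.05,0,0.05,0,0,0,40],[0,0,0,0,0,0,40]]'; python3 -m jog '[[0.05,0,0.05,0,0,0,40],[0,0,0,0,0,0,40]]'
```

```text
clock: 20.15
eef_pos: [427.9, -71.4, 62.0]
eef_rot: [-3.142, 0.785, 0.056]
wrist_force: [-0.7, 1.2, -4.7]
finger_gap: 55.6
clock: 20.35
eef_pos: [427.9, -71.4, 60.6]
eef_rot: [-3.142, 0.785, 0.056]
wrist_force: [0.1, -0.3, -3.8]
finger_gap: 56.4
clock: 20.55
eef_pos: [427.9, -71.4, 60.0]
eef_rot: [-3.142, 0.785, 0.056]
wrist_force: [0.3, 0.1, -4.1]
finger_gap: 56.5
clock: 20.75
eef_pos: [428.0, -71.4, 59.4]
eef_rot: [3.142, 0.785, 0.056]
wrist_force: [0.0, 0.4, -2.5]
finger_gap: 56.2
```

Touching (59.4 mm, same height as before). Pressing 0.7 mm more, then releasing.

```bash
python3 -m jog '[[0.05,0,0.05,0,0,0,40],[0,0,0,0,0,0,40]]'; python3 -m jog '[[0,0,0,0,0,0,60],[0,0,0,0,0,0,100],[0,0,0,0,0,0,100],[0,0,0,0,0,0,100],[0,0,0,0,0,0,100]]'; python3 -m jog '[[0,0,-3,0,0,0,100],[0,0,-3,0,0,0,100],[0,0,-2,0,0,0,100],[0,0,0,0,0,0,100],[0,0,0,0,0,0,100]]'
python3 to.py
python3 -c "
from h import *
c=grab('side','s10');a=cv2.resize(c['color'][100:290,230:470],None,fx=3,fy=3);cv2.imwrite('pics/c10.png',a)"
```

```text
clock: 20.95
eef_pos: [428.0, -71.4, 59.3]
eef_rot: [3.141, 0.785, 0.056]
wrist_force: [-0.2, -0.5, 4.6]
finger_gap: 56.3
clock: 21.45
eef_pos: [427.9, -71.4, 58.6]
eef_rot: [3.142, 0.785, 0.056]
wrist_force: [-0.0, 0.1, 0.7]
finger_gap: 84.7
clock: 21.95
eef_pos: [483.8, -68.2, 114.4]
eef_rot: [-3.141, 0.786, 0.056]
wrist_force: [0.2, -0.4, -1.1]
finger_gap: 94.2
{'clock': 21.95, 'joints': [-0.139, 0.748, 1.261, -0.146, 1.906, 1.384], 'eef_pos': [483.808, -68.227, 114.418], 'eef_rot': [-3.141, 0.786, 0.056], 'wrist_force': [0.2, -0.393, -1.079], 'finger_gap': 94.191}
tool axes [[0.706, 0.056, -0.706], [0.04, -0.998, -0.039], [-0.707, -0.0, -0.707]]
grasp pt [497.1 -67.5 127.7]
```

View pics/c10.png

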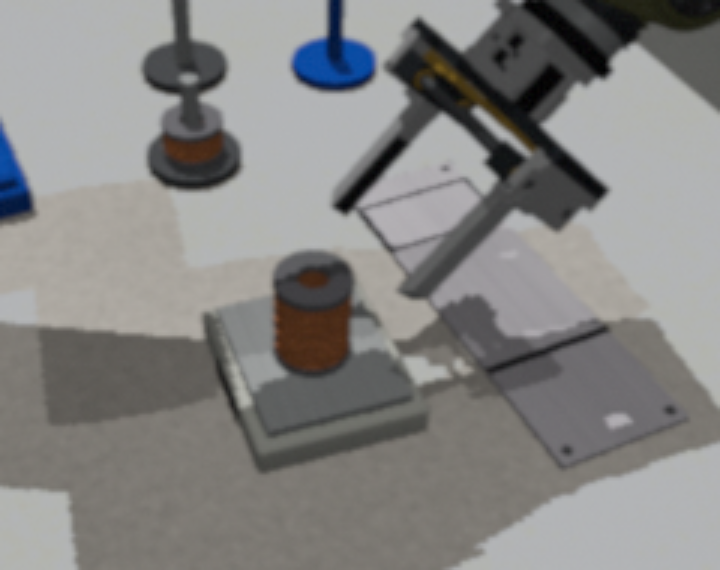

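It stands upright again at the same place. Tilting to 1.1 rad and re-approaching.

```bash
python3 -m jog '[[0,0,0,0,-0.1,0,100],[0,0,0,0,-0.11,0,100],[0,0,0,0,-0.105,0,100],[0,0,0,0,0,0,100],[0,0,0,0,0,0,100]]'; python3 to.py 440.2 -70.6 71
```

```text
clock: 22.5
eef_pos: [484.0, -68.3, 114.3]
eef_rot: [-3.141, 1.099, 0.056]
wrist_force: [0.3, 0.6, -0.7]
finger_gap: 93.9
{'clock': 22.5, 'joints': [-0.126, 0.939, 1.089, -0.2, 2.196, 1.369], 'eef_pos': [483.954, -68.279, 114.283], 'eef_rot': [-3.141, 1.099, 0.056], 'wrist_force': [0.288, 0.578, -0.67], 'finger_gap': 93.914}
tool axes [[0.454, 0.056, -0.889], [0.026, -0.998, -0.05], [-0.891, -0.0, -0.455]]
grasp pt [500.7 -67.3 122.8]
tool shift cm for grasp pt->target [ 1.86 -0.01  7.75]
```

```bash
python3 -m jog '[[0.9,0,0,0,0,0,100],[0.9,0,0,0,0,0,100],[0,0,2,0,0,0,100],[0,0,2,0,0,0,100],[0,0,2,0,0,0,100],[0,0,1.8,0,0,0,100],[0,0,0,0,0,0,100],[0,0,0,0,0,0,100]]'; python3 to.py 440.2 -70.6 71
python3 -c "
from h import *
c=grab('side','s11');a=cv2.resize(c['color'][100:290,230:470],None,fx=3,fy=3);cv2.imwrite('pics/c11.png',a)"
```

```text
clock: 23.3
eef_pos: [423.9, -71.7, 64.1]
eef_rot: [3.141, 1.099, 0.055]
wrist_force: [0.8, 0.2, 0.8]
finger_gap: 93.8
{'clock': 23.3, 'joints': [-0.142, 0.895, 1.314, -0.195, 2.016, 1.395], 'eef_pos': [423.853, -71.703, 64.142], 'eef_rot': [3.141, 1.099, 0.055], 'wrist_force': [0.765, 0.153, 0.772], 'finger_gap': 93.785}
tool axes [[0.454, 0.056, -0.889], [0.025, -0.998, -0.05], [-0.891, 0.0, -0.455]]
grasp pt [440.6 -70.8  72.7]
tool shift cm for grasp pt->target [ 0.13 -0.02  0.11]
```

View pics/c11.png

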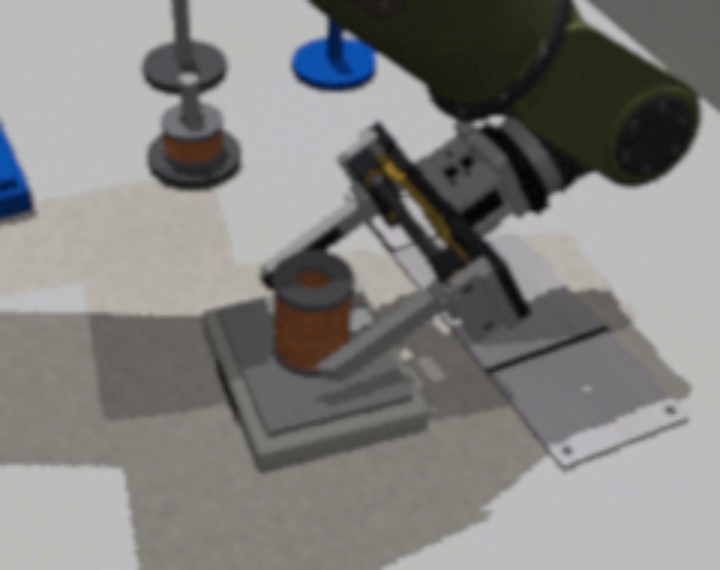

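Good alignment. Gripping at 40 N to resist pivoting, then lifting.

```bash
python3 -m jog '[[0.1,0,0.1,0,0,0,40],[0,0,0,0,0,0,40],[0,0,0,0,0,0,40],[0,0,0,0,0,0,40],[0,0,0,0,0,0,40],[0,0,0,0,0,0,40],[0,0,0,0,0,0,40],[0,0,0,0,0,0,40]]' 40; python3 to.py 440.2 -70.6 71
python3 -m jog '[[-0.9,0,-0.46,0,0,0,40],[-1.8,0,-0.92,0,0,0,40],[-1.8,0,-0.92,0,0,0,40],[-1.8,0,-0.92,0,0,0,40],[-1.8,0,-0.92,0,0,0,40],[-1.8,0,-0.92,0,0,0,40],[-1.8,0,-0.92,0,0,0,40],[0,0,0,0,0,0,40]]'
python3 -m jog '[[0,0,0,0,0.08,0,40],[0,0,0,0,0.14,0,40],[0,0,0,0,0.14,0,40],[0,0,0,0,0.14,0,40],[0,0,0,0,0.14,0,40],[0,0,0,0,0.14,0,40],[0,0,0,0,0.14,0,40],[0,0,0,0,0.14,0,40]]'
python3 -m jog '[[0,0,0,0,0.04,0,40],[0,0,0,0,0,0,40]]'
python3 to.py 600 70 205
```

```text
clock: 24.15
eef_pos: [422.8, -71.7, 62.4]
eef_rot: [3.141, 1.1, 0.056]
wrist_force: [0.6, -1.4, 0.1]
finger_gap: 55.6
{'clock': 24.15, 'joints': [-0.143, 0.896, 1.317, -0.195, 2.013, 1.395], 'eef_pos': [422.778, -71.719, 62.444], 'eef_rot': [3.141, 1.1, 0.056], 'wrist_force': [0.557, -1.358, 0.059], 'finger_gap': 55.622}
tool axes [[0.453, 0.056, -0.89], [0.025, -0.998, -0.05], [-0.891, 0.0, -0.454]]
grasp pt [439.5 -70.8  71. ]
tool shift cm for grasp pt->target [ 0.03 -0.01 -0.06]
clock: 24.95
eef_pos: [423.5, -71.7, 196.0]
eef_rot: [3.14, 1.096, 0.054]
wrist_force: [0.9, 0.3, -3.9]
finger_gap: 55.8
clock: 25.75
eef_pos: [422.8, -71.6, 193.5]
eef_rot: [3.141, 0.035, 0.055]
wrist_force: [-0.3, -0.4, -3.4]
finger_gap: 55.6
clock: 25.95
eef_pos: [421.9, -71.6, 193.6]
eef_rot: [-3.141, -0.0, 0.055]
wrist_force: [0.4, 0.0, -3.0]
finger_gap: 55.6
{'clock': 25.95, 'joints': [-0.254, 0.035, 1.859, 0.0, 1.248, 1.262], 'eef_pos': [421.878, -71.606, 193.576], 'eef_rot': [-3.141, -0.0, 0.055], 'wrist_force': [0.434, 0.022, -2.957], 'finger_gap': 55.561}
tool axes [[0.998, 0.055, -0.0], [0.055, -0.998, 0.0], [0.0, -0.0, -1.0]]
grasp pt [421.9 -71.6 212.4]
tool shift cm for grasp pt->target [ 18.56 -13.16   0.74]
```

```bash
python3 -m jog '[[2,-1.4,0,0,0,0,40],[2.7,-1.95,0,0,0,0,40],[2.7,-1.95,0,0,0,0,40],[2.7,-1.95,0,0,0,0,40],[2.7,-1.95,0,0,0,0,40],[2.7,-1.95,0,0,0,0,40],[2.7,-1.95,0,0,0,0,40],[0,0,0,0,0,0,40]]'
python3 -m jog '[[0,0,0,0,0.1,0,40],[0,0,0,0,0.13,0,40],[0,0,0,0,0.13,0,40],[0,0,0,0,0.11,0,40],[0,0,0,0,0,0,40],[0,0,0,0,0,0,40]]'
python3 to.py 610 70 60
python3 -c "
from h import *
c=grab('side','s12');a=cv2.resize(c['color'][60:260,230:470],None,fx=3,fy=3);cv2.imwrite('pics/c12.png',a)"
```

```text
clock: 26.75
eef_pos: [598.7, 71.7, 191.4]
eef_rot: [-3.142, 0.004, 0.058]
wrist_force: [-1.3, -0.2, -4.3]
finger_gap: 55.8
clock: 27.35
eef_pos: [597.1, 69.1, 193.5]
eef_rot: [3.141, -0.466, 0.056]
wrist_force: [0.1, -0.4, -3.6]
finger_gap: 55.9
{'clock': 27.35, 'joints': [0.054, 0.184, 1.765, 0.001, 0.727, 1.569], 'eef_pos': [597.06, 69.124, 193.458], 'eef_rot': [3.141, -0.466, 0.056], 'wrist_force': [0.062, -0.431, -3.587], 'finger_gap': 55.935}
tool axes [[0.892, 0.056, 0.448], [0.05, -0.998, 0.025], [0.449, 0.0, -0.893]]
grasp pt [588.6  68.7 210.3]
tool shift cm for grasp pt->target [-4.84 -0.02 14.39]
```

View pics/c12.png

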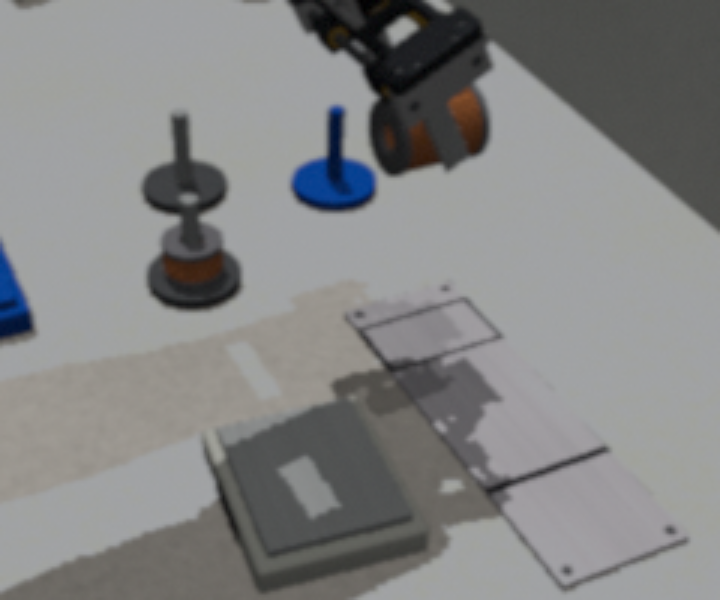

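```bash
python3 -m jog '[[-0.7,0,2,0,0,0,40],[-0.9,0,2.6,0,0,0,40],[-0.9,0,2.6,0,0,0,40],[-0.9,0,2.6,0,0,0,40],[-0.9,0,2.6,0,0,0,40],[-0.7,0,2,0,0,0,40],[-0.5,0,1.3,0,0,0,40],[0,0,0,0,0,0,40]]'
python3 -m jog '[[0,0,0,0,0,0,40],[0,0,0,0,0,0,40]]'
python3 to.py 610 70 37
python3 -c "
from h import *
c=grab('side','s13');a=cv2.resize(c['color'][110:270,310:470],None,fx=3.6,fy=3.6);cv2.imwrite('pics/c13.png',a)"
```

```text
clock: 28.2
eef_pos: [619.0, 70.4, 26.8]
eef_rot: [3.142, -0.466, 0.056]
wrist_force: [0.2, 0.3, -3.9]
finger_gap: 55.4
clock: 28.4
eef_pos: [620.1, 70.6, 30.3]
eef_rot: [3.142, -0.472, 0.056]
wrist_force: [-0.0, 0.2, -3.5]
finger_gap: 55.9
{'clock': 28.4, 'joints': [0.054, 0.471, 1.826, 0.002, 0.373, 1.568], 'eef_pos': [620.114, 70.57, 30.275], 'eef_rot': [3.142, -0.472, 0.056], 'wrist_force': [-0.013, 0.249, -3.477], 'finger_gap': 55.936}
tool axes [[0.889, 0.056, 0.454], [0.05, -0.998, 0.025], [0.454, 0.0, -0.891]]
grasp pt [611.6  70.1  47. ]
tool shift cm for grasp pt->target [-0.6   0.    0.82]
```

View pics/c13.png

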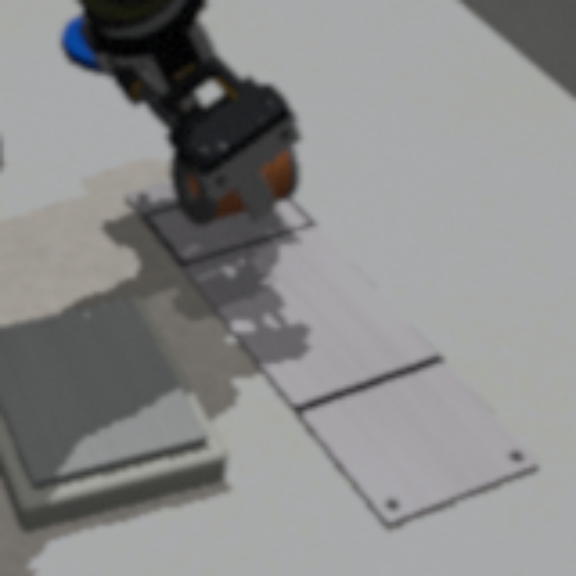

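```bash
python3 -m jog '[[-0.25,0,0.45,0,0,0,40],[-0.2,0,0.4,0,0,0,40],[0,0,0,0,0,0,40]]'; python3 -m jog '[[-0.05,0,0.09,0,0,0,40],[0,0,0,0,0,0,40]]'; python3 -m jog '[[-0.05,0,0.09,0,0,0,40],[0,0,0,0,0,0,40]]'; python3 to.py 610 70 35
```

```text
clock: 28.75
eef_pos: [618.8, 70.5, 18.6]
eef_rot: [3.142, -0.469, 0.056]
wrist_force: [0.1, -0.4, -4.3]
finger_gap: 55.6
clock: 28.95
eef_pos: [619.2, 70.5, 18.2]
eef_rot: [3.142, -0.47, 0.056]
wrist_force: [-0.6, 0.4, -4.5]
finger_gap: 55.5
clock: 29.15
eef_pos: [619.3, 70.5, 17.6]
eef_rot: [-3.142, -0.471, 0.056]
wrist_force: [-0.4, -0.5, -1.7]
finger_gap: 55.8
{'clock': 29.15, 'joints': [0.054, 0.494, 1.83, 0.002, 0.347, 1.568], 'eef_pos': [619.341, 70.506, 17.565], 'eef_rot': [-3.142, -0.471, 0.056], 'wrist_force': [-0.396, -0.542, -1.668], 'finger_gap': 55.825}
tool axes [[0.89, 0.056, 0.453], [0.05, -0.998, 0.025], [0.453, -0.0, -0.891]]
grasp pt [610.8  70.   34.3]
tool shift cm for grasp pt->target [-0.04 -0.   -0.1 ]
```

Contact at gp z≈34–35, as it should be. One more half millimetre, then opening gradually.

```bash
python3 -m jog '[[-0.02,0,0.04,0,0,0,40],[0,0,0,0,0,0,40]]'; python3 -m jog '[[0,0,0,0,0,0,62],[0,0,0,0,0,0,65],[0,0,0,0,0,0,75],[0,0,0,0,0,0,100],[0,0,0,0,0,0,100],[0,0,0,0,0,0,100]]' 10; python3 -m jog '[[0,0,-2,0,0,0,100],[0,0,-3,0,0,0,100],[0,0,-4,0,0,0,100],[0,0,-4,0,0,0,100],[0,0,-2,0,0,0,100],[0,0,0,0,0,0,100],[0,0,0,0,0,0,100]]'; python3 to.py
python3 -c "
from h import *
c=grab('side','s14');a=cv2.resize(c['color'][110:270,310:470],None,fx=3.6,fy=3.6);cv2.imwrite('pics/c14.png',a)
c=grab('top','t14')"
```

```text
clock: 29.35
eef_pos: [619.4, 70.5, 17.5]
eef_rot: [3.142, -0.471, 0.056]
wrist_force: [-4.4, -0.7, 3.8]
finger_gap: 55.6
clock: 29.95
eef_pos: [619.2, 70.5, 16.8]
eef_rot: [-3.142, -0.47, 0.056]
wrist_force: [-0.2, 0.8, -0.4]
finger_gap: 89.6
clock: 30.65
eef_pos: [551.4, 66.7, 150.4]
eef_rot: [-3.142, -0.47, 0.056]
wrist_force: [0.4, -0.7, -0.3]
finger_gap: 93.8
{'clock': 30.65, 'joints': [0.054, 0.137, 1.932, 0.001, 0.602, 1.568], 'eef_pos': [551.444, 66.686, 150.376], 'eef_rot': [-3.142, -0.47, 0.056], 'wrist_force': [0.359, -0.746, -0.293], 'finger_gap': 93.812}
tool axes [[0.89, 0.056, 0.453], [0.05, -0.998, 0.025], [0.453, -0.0, -0.891]]
grasp pt [542.9  66.2 167.1]
```

View pics/c14.png

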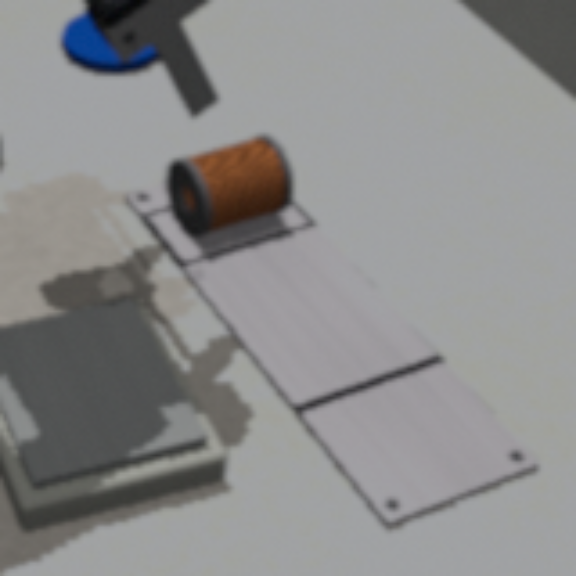

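View pics/t14.png

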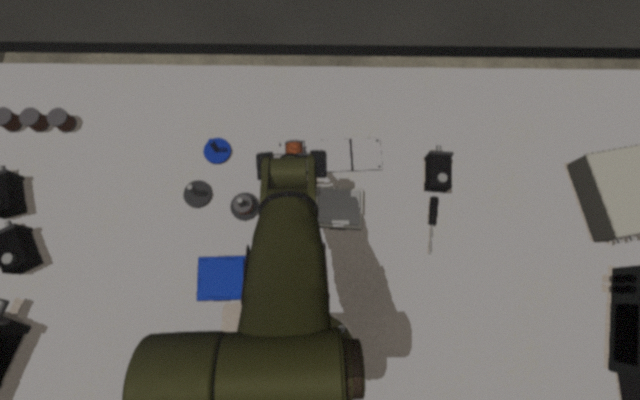

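The bobbin lies free across the patch, its axis along the plate's x and its ends well inside the outline. To push it squarely I'll turn the tool so the two fingers, set about 45 mm apart, both bear on it from the +y side at centre height. I'll keep below 40 mm/s.

```bash
python3 -m jog '[[0,0,-1,0,-0.12,0,100],[0,0,-1,0,-0.12,0,100],[0,0,-1,0,-0.12,0,100],[0,0,-1,0,-0.11,0,100],[0,0,0,0,0,-0.14,70],[0,0,0,0,0,-0.14,50],[0,0,0,0,0,-0.14,48],[0,0,0,0,0,-0.14,48]]'
python3 -m jog '[[0,0,0,0,0,-0.14,48],[0,0,0,0,0,-0.14,48],[0,0,0,0,0,-0.14,48],[0,0,0,0,0,-0.14,48],[0,0,0,0,0,-0.15,48],[0,0,0,0,0,-0.15,48],[0,0,0,0,0,-0.15,48],[0,0,0,0,0,0,48]]'
python3 - <<'E'
from h import *
from scipy.spatial.transform import Rotation as Ro
s=st();R=Ro.from_euler('xyz',s['eef_rot']);print((R.inv().apply(np.array([606.3,132,150])-s['eef_pos'])/10).round(2))
S=grab('side');sh=(np.array(S['color'])[110:270,310:470]);cv2.imwrite('pics/c15.png',cv2.resize(sh,None,fx=3.6,fy=3.6,interpolation=cv2.INTER_CUBIC))
T=grab('top');cv2.imwrite('pics/d15.png',cv2.resize(T['color'][130:190,260:400],None,fx=5,fy=5,interpolation=cv2.INTER_CUBIC))
E
```

```text
clock: 31.55
eef_pos: [540.0, 66.0, 186.8]
eef_rot: [-3.14, 0.002, 0.621]
wrist_force: [-0.7, 0.5, -0.3]
finger_gap: 65.5
clock: 32.35
eef_pos: [540.0, 66.0, 187.0]
eef_rot: [-3.139, -0.0, 1.628]
wrist_force: [-0.1, 0.2, -0.5]
finger_gap: 45.1
{'clock': 32.35, 'joints': [0.054, 0.303, 1.56, 0.0, 1.28, -0.003], 'eef_pos': [539.974, 66.049, 187.016], 'eef_rot': [-3.139, -0.0, 1.628], 'wrist_force': [-0.052, 0.217, -0.451], 'finger_gap': 45.067}
[6.2  7.01 3.69]
```

View pics/d15.png

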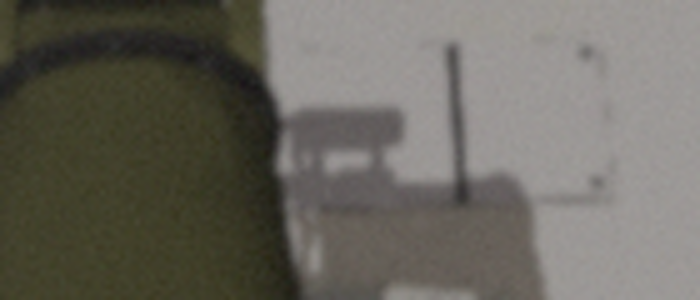

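View pics/c15.png

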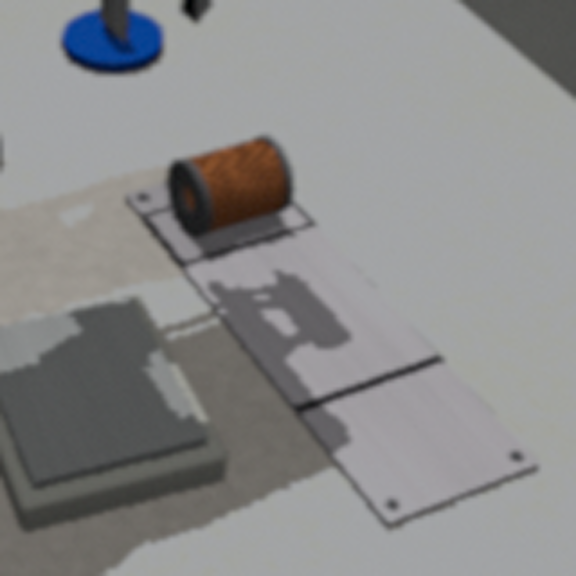

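Run:
```python
from h import *
for n,box in(("side",(392,434,204,226)),("top",(345,357,136,174))):
    c=grab(n); im=cv2.imread(f"pics/{n}0.png",0)
    x0,x1,y0,y1=box; sub=im[y0:y1,x0:x1].astype(float)
    bg=np.median(sub); w=np.clip(bg-25-sub,0,None)
    k,l,s,ce=cv2.connectedComponentsWithStats((w>0).astype(np.uint8))
    i=1+np.argmax(s[1:,4]);w=w*(l==i); ys,xs=np.nonzero(w)
    # project all pixels on plane, weighted PCA
    P=np.array([ray(c,(x+x0,y+y0),6)[:2] for x,y in zip(xs,ys)]);W=w[ys,xs]
    m=(P*W[:,None]).sum(0)/W.sum();C=np.cov(P.T,aweights=W);e,v=np.linalg.eigh(C);d=v[:,1]*np.sign(v[0,1])
    t=(P-m)@d;print(n,'mean',m.round(1),'yaw',np.arctan2(d[1],d[0]).round(4),'ext',t.min().round(1),t.max().round(1),'width',np.sqrt(12*e[0]).round(1))
    yh=np.array([-.056,.998]);print(' dist from (610,70) along plate:',((np.array([610,70])-m)@yh).round(1))
```

```text
side mean [ 616.5 -111.8] yaw 0.0624 ext -54.9 57.3 width 6.3
 dist from (610,70) along plate: 181.8
top mean [ 618.  -110.8] yaw 0.057 ext -54.1 56.9 width 6.6
 dist from (610,70) along plate: 180.9
```

Stop line: both views put it about 181 mm from the bobbin, yaw about 0.058. Moving behind the bobbin and down.

```bash
python3 -m jog '[[2,2.3,0,0,0,0,48],[2.1,2.4,0,0,0,0,48],[2.1,2.3,0,0,0,0,48],[0,0,0,0,0,0,48],[0,0,3.5,0,0,0,48],[0,0,3.5,0,0,0,48],[0,0,3.5,0,0,0,48],[0,0,3,0,0,0,48]]'
python3 -m jog '[[0,0,2,0,0,0,48],[0,0,1.1,0,0,0,48],[0,0,0,0,0,0,48],[0,0,0,0,0,0,48]]'
python3 -c "
from h import *
st()
c=grab('side','s16');a=cv2.resize(c['color'][110:270,310:470],None,fx=3.6,fy=3.6);cv2.imwrite('pics/c16.png',a)"
```

```text
clock: 33.35
eef_pos: [605.7, 131.3, 51.7]
eef_rot: [-3.14, 0.0, 1.623]
wrist_force: [-0.5, 0.2, -0.2]
finger_gap: 45.3
clock: 33.75
eef_pos: [606.9, 131.7, 23.6]
eef_rot: [3.14, -0.0, 1.625]
wrist_force: [-0.5, 0.1, 0.5]
finger_gap: 45.3
{'clock': 33.75, 'joints': [0.155, 0.65, 1.46, -0.0, 1.031, 0.101], 'eef_pos': [606.939, 131.742, 23.586], 'eef_rot': [3.14, -0.0, 1.625], 'wrist_force': [-0.476, 0.08, 0.505], 'finger_gap': 45.333}
```

View pics/c16.png

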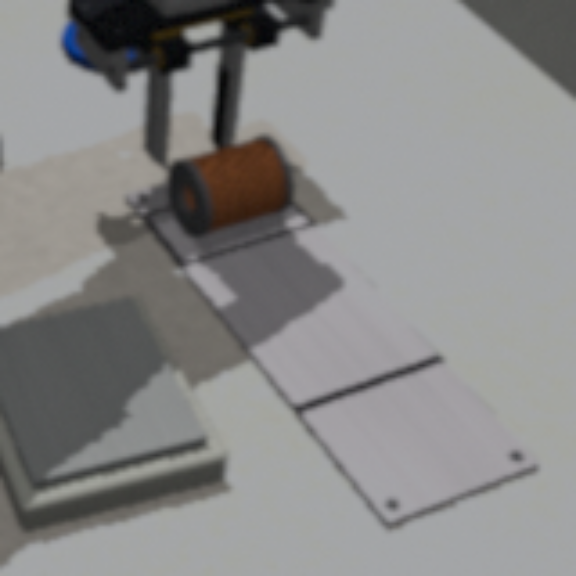

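```bash
python3 -m jog '[[-0.5,0,0,0,0,0,48],[-0.5,0,0,0,0,0,48],[-0.4,0,0,0,0,0,48],[-0.2,0,0,0,0,0,48],[-0.2,0,0,0,0,0,48],[-0.2,0,0,0,0,0,48],[-0.2,0,0,0,0,0,48],[-0.2,0,0,0,0,0,48]]'
python3 -m jog '[[-0.25,0,0,0,0,0,48],[-0.25,0,0,0,0,0,48],[-0.25,0,0,0,0,0,48],[-0.25,0,0,0,0,0,48],[-0.25,0,0,0,0,0,48],[-0.25,0,0,0,0,0,48],[-0.25,0,0,0,0,0,48],[-0.25,0,0,0,0,0,48]]'
python3 -c "
from h import *
c=grab('side','s17');a=cv2.resize(c['color'][110:270,310:470],None,fx=3.6,fy=3.6);cv2.imwrite('pics/c17.png',a)"
```

```text
clock: 34.6
eef_pos: [607.8, 107.8, 22.6]
eef_rot: [3.142, -0.0, 1.626]
wrist_force: [0.0, 0.6, 0.4]
finger_gap: 44.9
clock: 35.4
eef_pos: [608.9, 87.7, 22.5]
eef_rot: [3.142, -0.0, 1.626]
wrist_force: [-0.7, 0.1, -0.5]
finger_gap: 45.2
```

View pics/c17.png

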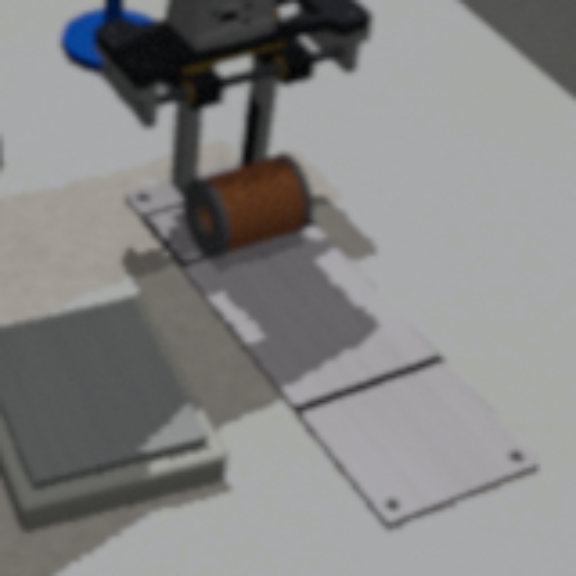

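Rolling in contact with both fingers. Continuing at 30 mm/s.

```bash
python3 -m jog '[[-0.28,0,0,0,0,0,48],[-0.3,0,0,0,0,0,48],[-0.3,0,0,0,0,0,48],[-0.3,0,0,0,0,0,48],[-0.3,0,0,0,0,0,48],[-0.3,0,0,0,0,0,48],[-0.3,0,0,0,0,0,48],[-0.3,0,0,0,0,0,48]]'
python3 -m jog '[[-0.3,0,0,0,0,0,48],[-0.3,0,0,0,0,0,48],[-0.3,0,0,0,0,0,48],[-0.3,0,0,0,0,0,48],[-0.3,0,0,0,0,0,48],[-0.3,0,0,0,0,0,48],[-0.3,0,0,0,0,0,48],[-0.3,0,0,0,0,0,48]]'
python3 -m jog '[[-0.3,0,0,0,0,0,48],[-0.3,0,0,0,0,0,48],[-0.3,0,0,0,0,0,48],[-0.3,0,0,0,0,0,48],[-0.3,0,0,0,0,0,48],[-0.3,0,0,0,0,0,48],[-0.3,0,0,0,0,0,48],[-0.3,0,0,0,0,0,48]]'
python3 -m jog '[[-0.3,0,0,0,0,0,48],[-0.3,0,0,0,0,0,48],[-0.3,0,0,0,0,0,48],[-0.3,0,0,0,0,0,48],[-0.3,0,0,0,0,0,48],[-0.3,0,0,0,0,0,48],[-0.3,0,0,0,0,0,48],[-0.3,0,0,0,0,0,48]]'
python3 -m jog '[[-0.3,0,0,0,0,0,48],[-0.3,0,0,0,0,0,48],[-0.3,0,0,0,0,0,48],[-0.3,0,0,0,0,0,48],[-0.3,0,0,0,0,0,48],[-0.3,0,0,0,0,0,48],[-0.3,0,0,0,0,0,48],[-0.3,0,0,0,0,0,48]]'
python3 -c "
from h import *
c=grab('side','s18');a=cv2.resize(c['color'][110:270,310:470],None,fx=3.6,fy=3.6);cv2.imwrite('pics/c18.png',a)"
```

```text
clock: 36.25
eef_pos: [610.2, 63.9, 22.6]
eef_rot: [3.142, -0.0, 1.626]
wrist_force: [0.2, 0.0, -1.0]
finger_gap: 45.1
clock: 37.05
eef_pos: [611.5, 39.9, 22.5]
eef_rot: [-3.142, -0.0, 1.626]
wrist_force: [0.2, -0.4, 0.5]
finger_gap: 45.7
clock: 37.85
eef_pos: [612.9, 15.9, 22.5]
eef_rot: [-3.142, -0.0, 1.626]
wrist_force: [0.7, -0.0, -0.1]
finger_gap: 45.1
clock: 38.65
eef_pos: [614.2, -8.0, 22.5]
eef_rot: [-3.142, -0.0, 1.626]
wrist_force: [-0.2, -0.0, 0.2]
finger_gap: 45.0
clock: 39.45
eef_pos: [615.5, -32.0, 22.6]
eef_rot: [3.142, 0.0, 1.626]
wrist_force: [0.3, 0.7, 0.2]
finger_gap: 45.0
```

View pics/c18.png

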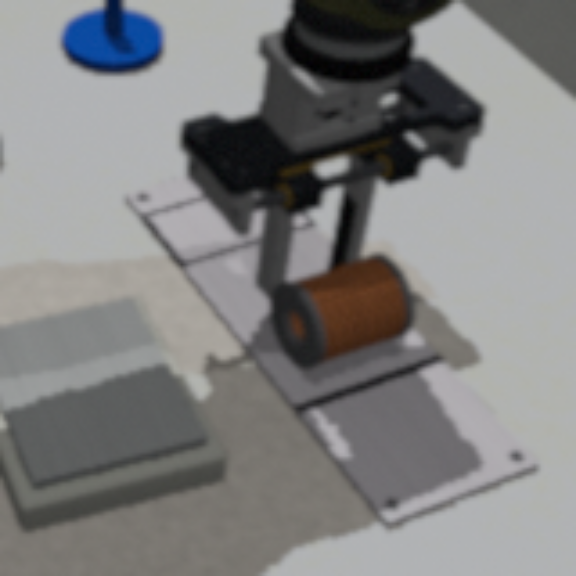

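```bash
python3 -m jog '[[0,0,0,0,0,0,48]]'
cat > bob.py <<'E'
from h import *
import sys
# hint: near-face in side cam; find bobbin orange winding mask, and near flange dark ellipse
c=grab('side',sys.argv[1]); im=c['color']
x0,x1,y0,y1=360,450,160,240
a=cv2.resize(im[y0:y1,x0:x1],None,fx=7,fy=7,interpolation=cv2.INTER_CUBIC);cv2.imwrite(f'pics/{sys.argv[1]}_c.png',cv2.convertScaleAbs(a,alpha=1.3))
s=st()
cen=np.array([617.5,-111.3]);xh=np.array([.9984,.057]);yh=np.array([-.057,.9984])
# predicted crop positions of the axis ends if bobbin were exactly on the line
for d in(0,5):
  for e in(-36,36):
    p=np.append(cen+e*xh+yh*d,35);q=proj(c,p);print('pred',d,e,((q-[x0,y0]+.5)*7-.5).round(1))
if len(sys.argv)>2:
  u,v=map(float,sys.argv[2:4]);P=ray(c,((u+.5)/7-.5+x0,(v+.5)/7-.5+y0),35);print('pt',P.round(1),'plate dy from line',((P[:2]-cen)@yh).round(1),'dx',((P[:2]-cen)@xh).round(1))
E
python3 bob.py s19
```

```text
clock: 39.6
eef_pos: [615.5, -31.9, 22.5]
eef_rot: [-3.142, 0.0, 1.626]
wrist_force: [-0.4, 0.3, -0.3]
finger_gap: 45.2
{'clock': 39.65, 'joints': [-0.111, 0.643, 1.475, 0.0, 1.024, -0.166], 'eef_pos': [615.478, -31.754, 22.518], 'eef_rot': [-3.142, -0.0, 1.626], 'wrist_force': [1.132, -0.973, -0.394], 'finger_gap': 45.205}
pred 0 -36 [283.8 367.2]
pred 0 36 [472.5 301.4]
pred 5 -36 [275.2 357. ]
pred 5 36 [463.3 291.7]
```

View pics/s19_c.png

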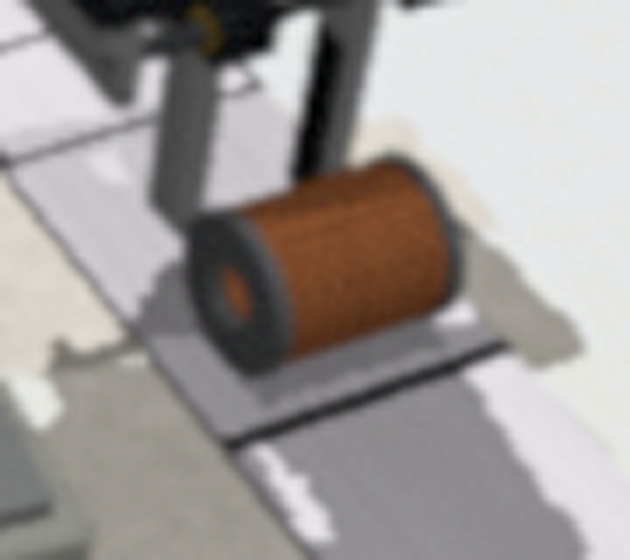

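```bash
python3 bob.py s20 236.5 291
```

```text
{'clock': 39.7, 'joints': [-0.111, 0.643, 1.475, 0.0, 1.024, -0.166], 'eef_pos': [615.462, -31.673, 22.517], 'eef_rot': [-3.141, -0.0, 1.626], 'wrist_force': [0.671, 0.916, -0.893], 'finger_gap': 44.97}
pred 0 -36 [283.8 367.2]
pred 0 36 [472.5 301.4]
pred 5 -36 [275.2 357. ]
pred 5 36 [463.3 291.7]
pt [584.6 -77.1  35. ] plate dy from line 36.0 dx -30.9
```

The camera puts the axis 36 mm short of the line, so it sits a few mm further from the TCP than I assumed. Going on in small slow steps with camera feedback.

```bash
python3 -m jog '[[-0.25,0,0,0,0,0,48],[-0.25,0,0,0,0,0,48],[-0.25,0,0,0,0,0,48],[-0.25,0,0,0,0,0,48],[-0.25,0,0,0,0,0,48],[-0.25,0,0,0,0,0,48],[-0.25,0,0,0,0,0,48],[-0.2,0,0,0,0,0,48]]'; python3 -m jog '[[-0.15,0,0,0,0,0,48],[-0.1,0,0,0,0,0,48],[0,0,0,0,0,0,48],[0,0,0,0,0,0,48]]'; python3 bob.py s21
```

```text
clock: 40.5
eef_pos: [616.6, -51.5, 22.6]
eef_rot: [3.142, 0.0, 1.626]
wrist_force: [0.6, -0.3, -0.6]
finger_gap: 44.7
clock: 40.9
eef_pos: [616.7, -53.7, 22.5]
eef_rot: [-3.142, -0.0, 1.626]
wrist_force: [0.4, 0.5, 0.9]
finger_gap: 45.2
{'clock': 40.95, 'joints': [-0.146, 0.648, 1.466, -0.0, 1.028, -0.201], 'eef_pos': [616.692, -53.609, 22.531], 'eef_rot': [-3.142, 0.0, 1.626], 'wrist_force': [0.107, 0.137, -0.536], 'finger_gap': 44.946}
pred 0 -36 [283.8 367.2]
pred 0 36 [472.5 301.4]
pred 5 -36 [275.2 357. ]
pred 5 36 [463.3 291.7]
```

View pics/s21_c.png

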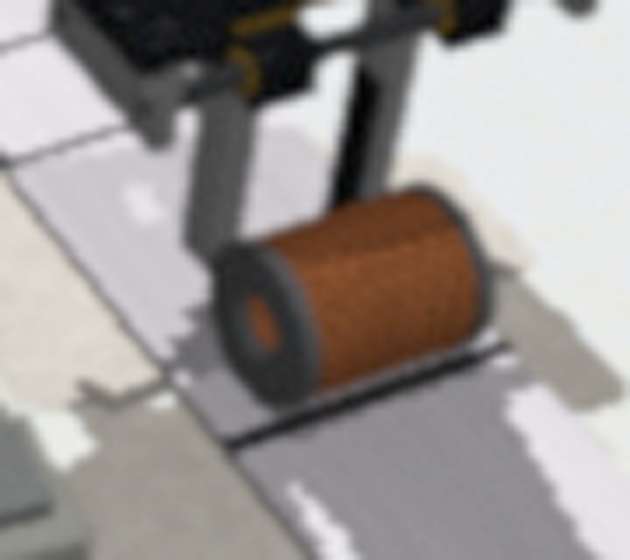

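```bash
python3 bob.py s22 264.5 322.5|tail -1; python3 bob.py s23 262.5 321|tail -1
```

```text
pt [585.8 -93.4  35. ] plate dy from line 19.7 dx -30.6
pt [585.6 -92.5  35. ] plate dy from line 20.6 dx -30.8
```

Axis is now about 20 mm short and in contact (TCP offset 37.5, as expected). The remaining 20 mm goes slowly, tapering off.

```bash
python3 -m jog '[[-0.2,0,0,0,0,0,48],[-0.25,0,0,0,0,0,48],[-0.25,0,0,0,0,0,48],[-0.25,0,0,0,0,0,48],[-0.2,0,0,0,0,0,48],[-0.2,0,0,0,0,0,48],[-0.15,0,0,0,0,0,48],[-0.1,0,0,0,0,0,48]]'; python3 -m jog '[[-0.05,0,0,0,0,0,48],[0,0,0,0,0,0,48],[0,0,0,0,0,0,48]]'; python3 bob.py s24
```

```text
clock: 41.85
eef_pos: [617.6, -69.8, 22.5]
eef_rot: [-3.142, 0.0, 1.626]
wrist_force: [0.3, 0.1, 0.2]
finger_gap: 44.8
clock: 42.15
eef_pos: [617.6, -70.1, 22.6]
eef_rot: [3.142, -0.0, 1.626]
wrist_force: [0.7, -0.4, 0.3]
finger_gap: 45.4
{'clock': 42.2, 'joints': [-0.172, 0.653, 1.458, 0.0, 1.031, -0.227], 'eef_pos': [617.604, -70.082, 22.542], 'eef_rot': [-3.142, -0.0, 1.626], 'wrist_force': [-0.347, -0.189, -0.367], 'finger_gap': 45.368}
pred 0 -36 [283.8 367.2]
pred 0 36 [472.5 301.4]
pred 5 -36 [275.2 357. ]
pred 5 36 [463.3 291.7]
```

View pics/s24_c.png

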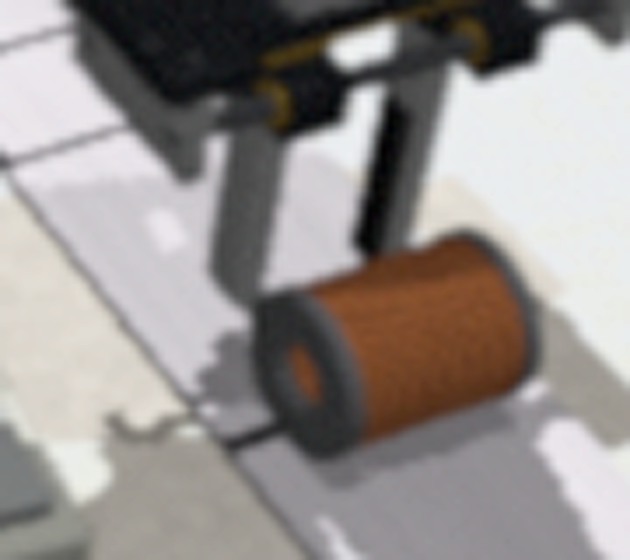

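```bash
python3 bob.py s25 305 371|tail -1; python3 bob.py s26 308 373|tail -1;  python3 -c "
from h import *
c=grab('top','t26');cv2.imwrite('pics/d26.png',cv2.resize(c['color'][125:185,290:400],None,fx=7,fy=7,interpolation=cv2.INTER_CUBIC))"
```

```text
pt [ 587.  -117.3   35. ] plate dy from line -4.2 dx -30.8
pt [ 587.4 -118.4   35. ] plate dy from line -5.3 dx -30.5
```

View pics/d26.png

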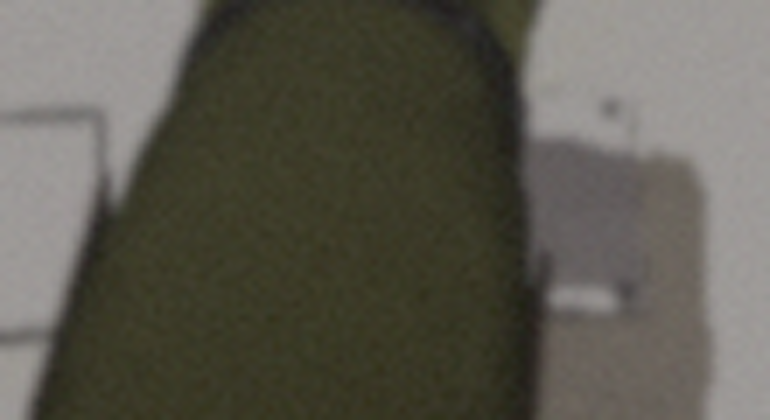

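By the side camera the axis ran on to about 4–5 mm beyond the line centre. I'll lift clear and measure properly in both views before mending.

```bash
python3 -m jog '[[0.5,0,0,0,0,0,48],[1,0,-1,0,0,0,48],[0,0,-4,0,0,0,48],[0,0,-4,0,0,0,48],[0,0,-3,0,0,0,48],[4,0,0,0,0,0,48],[4,0,0,0,0,0,48],[4,0,0,0,0,0,48]]';python3 -m jog '[[4,0,0,0,0,0,48],[4,0,0,0,0,0,48],[0,0,0,0,0,0,48]]'; python3 bob.py s27;  python3 -c "
from h import *
c=grab('top','t27');cv2.imwrite('pics/d27.png',cv2.resize(c['color'][125:185,290:400],None,fx=7,fy=7,interpolation=cv2.INTER_CUBIC))"
```

```text
clock: 43.15
eef_pos: [609.9, 66.7, 143.7]
eef_rot: [3.141, -0.0, 1.626]
wrist_force: [0.3, 0.3, -0.8]
finger_gap: 45.1
clock: 43.45
eef_pos: [604.9, 149.4, 143.4]
eef_rot: [3.141, -0.001, 1.631]
wrist_force: [0.5, -1.1, 0.1]
finger_gap: 45.1
{'clock': 43.5, 'joints': [0.18, 0.514, 1.37, 0.0, 1.257, 0.121], 'eef_pos': [605.226, 147.199, 143.228], 'eef_rot': [3.141, -0.0, 1.629], 'wrist_force': [-0.604, -0.718, -0.284], 'finger_gap': 45.231}
pred 0 -36 [283.8 367.2]
pred 0 36 [472.5 301.4]
pred 5 -36 [275.2 357. ]
pred 5 36 [463.3 291.7]
```

View pics/d27.png

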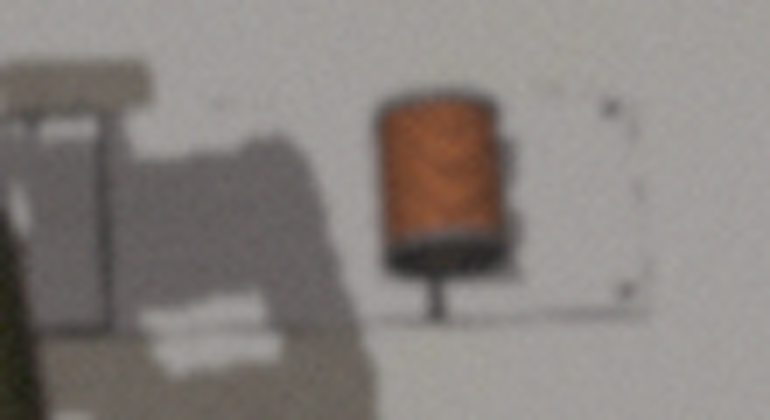

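View pics/s27_c.png

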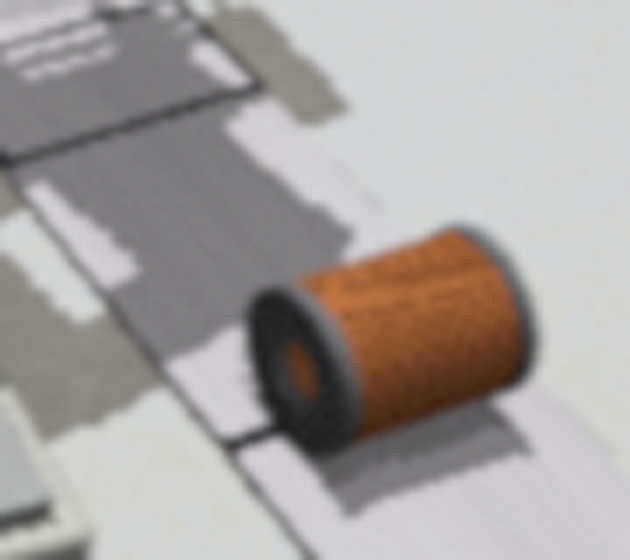

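```bash
cat > meas.py <<'E'
from h import *
import sys
# line from initial pictures per camera
LN={'side':np.array([616.5,-111.8]),'top':np.array([618.,-110.8])}
xh=np.array([.9984,.057]);yh=np.array([-.057,.9984])
for n,b in(('top',(325,385,125,185)),('side',(370,450,160,240))):
    c=grab(n,sys.argv[1]+n);g=cv2.cvtColor(c['color'],cv2.COLOR_BGR2HSV)
    m=np.zeros(g.shape[:2],np.uint8);x0,x1,y0,y1=b
    m[y0:y1,x0:x1]=((g[...,0]<18)&(g[...,1]>90))[y0:y1,x0:x1]
    k,l,s,ce=cv2.connectedComponentsWithStats(m);i=1+np.argmax(s[1:,4]);cnt=cv2.findContours((l==i).astype(np.uint8),0,1)[0][0]
    # silhouette of a 28 mm cylinder: extreme tangent planes; work per camera: signed angle of each pixel's ray about plate x axis
    o=np.array(c['cam_to_world'])[:3,3]
    ys,xs=np.nonzero(l==i)
    P=np.array([ray(c,(x,y),35) for x,y in zip(xs,ys)])-o
    Y=P[:,:2]@yh; Z=P[:,2]; ang=np.arctan2(Y,-Z)
    lo,hi=np.percentile(ang,[2,98]); mid=(lo+hi)/2  # bisector passes through the axis
    H=o[2]-35; y=np.tan(mid)*H+o[:2]@yh
    half=np.tan((hi-lo)/2)*H/np.cos(mid)
    print(n,'area',s[i,4],'axis dy from line',(y-LN[n]@yh).round(1),'half(approx 28)',half.round(1),
      'axis x-mid',((P[:,:2]+o[:2])@xh).mean().round(1)-(LN[n]@xh).round(1))
E
python3 meas.py m1
```

```text
top area 278 axis dy from line -2.2 half(approx 28) 23.7 axis x-mid 11.799999999999955
side area 571 axis dy from line -2.0 half(approx 28) 25.6 axis x-mid 16.0
```

Run:
```python
from h import *
xh=np.array([.9984,.057]);yh=np.array([-.057,.9984])
c=grab('top');ims=[cv2.imread(f'pics/{f}.png') for f in('t27','m1top')]
im=sum(i.astype(float) for i in ims)/2
o=np.array(c['cam_to_world'])[:3,3]
g=im.mean(2)
for v in range(138,166,2):
    r=im[v,338:372,0]  # blue: winding and flange both dark
    print(v,r.round().astype(int).tolist())
# stub
for v in(166,167,168): 
    r=g[v,344:360]; w=np.clip(np.median(r)-8-r,0,None); u=(w*np.arange(344,360)).sum()/w.sum(); p=ray(c,(u,v),6); print('stub',v,u.round(2),p.round(1),'dy vs LN',((p[:2]-[618,-110.8])@yh).round(2))
```

```text
138 [154, 154, 154, 154, 152, 148, 143, 134, 128, 118, 112, 108, 106, 103, 97, 97, 94, 93, 99, 104, 111, 118, 132, 145, 150, 152, 153, 152, 150, 148, 148, 148, 148, 152]
140 [153, 156, 155, 152, 147, 129, 102, 83, 74, 68, 61, 64, 62, 60, 61, 58, 58, 54, 52, 57, 54, 65, 88, 126, 146, 153, 157, 154, 155, 152, 154, 154, 155, 156]
142 [154, 156, 154, 152, 138, 104, 70, 48, 50, 50, 56, 52, 53, 54, 53, 51, 55, 51, 50, 48, 46, 50, 78, 117, 146, 154, 156, 155, 154, 156, 154, 156, 155, 155]
144 [154, 156, 155, 153, 136, 106, 68, 47, 46, 48, 52, 51, 52, 56, 53, 54, 54, 50, 50, 51, 48, 50, 70, 100, 124, 136, 148, 154, 154, 155, 154, 156, 154, 153]
146 [154, 155, 155, 150, 138, 115, 77, 50, 50, 49, 49, 50, 54, 56, 54, 54, 56, 56, 53, 51, 46, 45, 52, 74, 96, 120, 142, 154, 154, 154, 154, 156, 155, 154]
148 [155, 156, 153, 151, 143, 120, 78, 50, 49, 48, 48, 52, 55, 52, 50, 53, 52, 48, 46, 50, 43, 48, 54, 72, 91, 120, 142, 153, 154, 154, 154, 154, 154, 154]
150 [155, 154, 154, 154, 146, 123, 84, 53, 47, 47, 53, 48, 55, 57, 55, 54, 52, 51, 53, 49, 48, 46, 48, 69, 96, 121, 144, 154, 157, 154, 154, 15
[... 575 characters left out ...]
67, 60, 59, 62, 79, 96, 118, 143, 153, 156, 154, 158, 156, 156]
160 [130, 146, 152, 154, 152, 138, 108, 74, 60, 58, 57, 55, 50, 50, 50, 48, 48, 46, 47, 44, 46, 46, 44, 56, 76, 102, 131, 148, 154, 154, 156, 154, 155, 157]
162 [119, 140, 152, 152, 154, 137, 108, 71, 48, 39, 38, 40, 45, 46, 46, 42, 46, 42, 42, 45, 44, 41, 54, 66, 85, 110, 136, 153, 152, 154, 156, 155, 154, 156]
164 [112, 136, 150, 154, 153, 147, 134, 115, 97, 86, 80, 76, 68, 59, 55, 66, 76, 82, 80, 84, 92, 94, 100, 106, 109, 115, 129, 146, 154, 154, 156, 155, 157, 154]
stub 166 351.76 [ 581.  -112.9    6. ] dy vs LN -0.01
stub 167 351.83 [ 577.6 -113.1    6. ] dy vs LN -0.01
stub 168 351.91 [ 574.2 -113.4    6. ] dy vs LN -0.07
```

Run:
```python
from h import *
yh=np.array([-.057,.9984]);c=grab('top');o=np.array(c['cam_to_world'])[:3,3];L=np.array([618,-110.8])@yh
def dyz(u,v):
    d=ray(c,(u,v),0)-o; return np.arctan2(d[:2]@yh,-d[2]),o[:2]@yh,o[2]-35
for v,l,r,R in((148,343.45,361.6,28),(152,343.65,361.6,28),(142,343.05,360.6,29),(158,344.0,362.6,29)):
    a,y0,H=dyz(l,v);b=dyz(r,v)[0]
    D=H/np.cos(a); 
    fromleft=a-np.arcsin(R/D) if b<a else a+np.arcsin(R/D)
    print(v,'mid',(np.tan((a+b)/2)*H+y0-L).round(1),'from left',(np.tan(fromleft)*H+y0-L).round(1))
```

```text
148 mid -3.0 from left -2.3
152 mid -2.5 from left -2.1
142 mid -2.1 from left -3.2
158 mid -3.3 from left -3.1
```

All estimates agree: the axis lies 2–3 mm beyond the line's centre, still above the 6 mm wide line and parallel to it. A corrective nudge could easily move it by a whole flat (about 8 mm), so I'll leave it. Last look at the whole scene.

```bash
python3 -m jog '[[0,0,-3,0,0,0,48],[0,0,0,0,0,0,48],[0,0,0,0,0,0,48]]'; python3 meas.py m2; python3 -c "
from h import *
grab('side','s99')"
```

```text
clock: 44.05
eef_pos: [606.1, 143.8, 172.9]
eef_rot: [3.141, -0.0, 1.625]
wrist_force: [-0.3, 0.8, -0.8]
finger_gap: 45.2
top area 272 axis dy from line -2.5 half(approx 28) 23.7 axis x-mid 11.899999999999977
side area 574 axis dy from line -2.1 half(approx 28) 25.7 axis x-mid 16.0
```

View pics/s99.png

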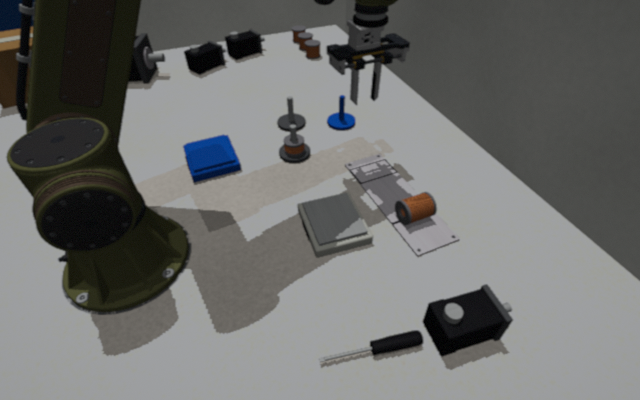

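The bobbin is at rest on the line at (416,207). The short bobbin (294,147), motor (468,320) and screwdriver (372,347) are where they were, and the gripper is clear. Handing in.

```bash
python3 -c "
from cell import order
print(order.sign_off())"
```

```text
the job is handed in; nothing more can be done
None
```

The job is done and handed in at about 44 s of the 72 s, but the bobbin came to rest 2–3 mm past the centre of the stop line.

- **Weighing:** I lifted the tall bobbin off its spindle, stood it upright on the white scale's pan and let go. It stood there about 3 s before I took it again.
- **Extra set-down:** My first 45° regrasp would have run joint 5 past its range at the plate. I put the bobbin back on the pan, let go, and took it again at a steeper tilt.
- **Rolling:** I laid it across the start patch and let go, then rolled it by pushing with both fingers at 30 mm/s or less. I stopped briefly twice to check its position.

**Last checks:**
- **Position on the line:** The bobbin lies still and parallel to the line. Each time the push stopped it ran on a few mm. Both cameras put its axis 2–3 mm beyond the line's centre, so it is still above the 6 mm line. One rougher side-camera estimate gave 4–5 mm. I didn't push it back, because a nudge could have moved it further off.
- **Surroundings:** The short bobbin, motor and screwdriver are where they were, and the gripper is clear of everything.

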